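Make up two cone-building kits for the pottery class

TASK

Make up the two kits for the clay-cone class: the tall cone former, the large round cutter and the wooden roller go in the large tray, the short former and the small round cutter in the small tray, each set down fully in the recess cut to its size, the formers and cutters the same way up as they stand now. Set things down rather than dropping them, do not tip the formers over, and leave the jar and the cup where they stand.

Things in the scene. Friction and masses are not known exactly. Their poses are not given: they have to be found in the camera images.
- tray_large: large plywood kit tray, fixed, 178 x 216 x 18 mm (x, y, z), yaw within 0.2 rad, left or right of the stock. Origin: centre of underside. Three recesses 9 mm deep (floor 9 mm above table), centres in its axes: for the roller, 54 (x) by 152 (y) mm at x -50, y 0; for the tall former, round, 70 mm across at x +33, y -54; for the large cutter, round, 84 mm across at x +33, y +48
- tray_small: small plywood kit tray, fixed, 98 x 184 x 18 mm (x, y, z), yaw within 0.2 rad, on the other side of the stock. Origin: centre of underside. Two round recesses 9 mm deep (floor 9 mm above table), centres in its axes: for the short former, 56 mm across at x 0, y -50; for the small cutter, 70 mm across at x 0, y +43
- former_tall: tall cone former, turned pale wood, standing upright: foot 50 mm across, tapering to 18 mm at 110 mm height, then a straight round grip 18 mm across and 34 mm long (top at 144 mm); about 0.11 kg. Origin: centre of its foot; z up along the cone
- former_short: short cone former, same pale wood, standing upright: foot 36 mm across, tapering to 18 mm at 60 mm height, then a straight round grip 18 mm across and 34 mm long (top at 94 mm); about 0.04 kg. Origin: centre of its foot; z up along the cone
- cutter_large: large round cutter: open steel hoop, 64 mm outside, 42 mm high, wall 3 mm, rolled rim on top, standing on its edge circle like a ring; about 0.07 kg. Origin: centre of its underside; z up. Can be gripped across the outside
- cutter_small: small round cutter: same, 50 mm outside, 42 mm high, wall 3 mm; about 0.05 kg. Origin: centre of its underside; z up. Can be gripped across the outside
- roller: plain wooden hand roller lying on the table, a cylinder 34 mm in diameter and 130 mm long; about 0.09 kg. Origin: its middle, on its axis; x runs along its length (starts within 0.4 rad of straight ahead from the robot), y and z turn as it rolls
- jar: closed amber glaze jar with a black lid, 44 mm across, 62 mm high, standing among the stock; not part of a kit. Origin: centre of its underside
- cup: small white ceramic cup without handle, 52 mm across, 55 mm high, standing among the stock; not part of a kit. Origin: centre of its underside
There are look-alikes about, which are no part of the job. What is shaped like the cutter_large but green or purple is not meant.

How it is judged:
At the end, for the whole second after the job is handed in: All five things rest released in their own recesses: origin within 13 mm of the recess centre along each tray axis, underside at most 4 mm above the recess floor, formers and cutters upright within 0.1 rad, roller along its recess within 0.2 rad, all at rest (x of former_tall in the frame of tray_large between 0.02 and 0.046 m and y of former_tall in the frame of tray_large between -0.067 and -0.041 m and z of each of former_tall, cutter_large in the frame of tray_large below 0.013 m and angle between each of former_tall, cutter_large, former_short, cutter_small's own z axis and vertical below 0.1 rad and linear speed of each of former_tall, cutter_large, roller, former_short, cutter_small below 0.02 m/s and x of cutter_large in the frame of tray_large between 0.02 and 0.046 m and y of cutter_large in the frame of tray_large between 0.035 and 0.061 m and x of roller in the frame of tray_large between -0.063 and -0.037 m and y of roller in the frame of tray_large between -0.013 and 0.013 m and z of roller in the frame of tray_large below 0.03 m and angle between the x axis of roller and the y axis of tray_large, either way round below 0.2 rad and x of former_short in the frame of tray_small between -0.013 and 0.013 m and y of former_short in the frame of tray_small between -0.063 and -0.037 m and z of each of former_short, cutter_small in the frame of tray_small below 0.013 m and x of cutter_small in the frame of tray_small between -0.013 and 0.013 m and y of cutter_small in the frame of tray_small between 0.03 and 0.056 m); the robot touches nothing.
It fails at once if the jar is shoved more than 30 mm or tipped over (distance of jar from where it was at the start of the episode above 0.03 m or angle between jar's own z axis and vertical above 0.5 rad).
It fails at once if the cup is shoved more than 30 mm or tipped over (distance of cup from where it was at the start of the episode above 0.03 m or angle between cup's own z axis and vertical above 0.5 rad).
It fails at once if a former is knocked over (angle between any of former_tall, former_short's own z axis and vertical above 0.8 rad).
It fails at once if a thing is dropped from more than about 25 mm (moves free of the fingers faster than 0.7 m/s) ((linear speed of former_tall above 0.7 m/s and contact force between the fingers and former_tall below 0.05 N) or (linear speed of cutter_large above 0.7 m/s and contact force between the fingers and cutter_large below 0.05 N) or (linear speed of roller above 0.7 m/s and contact force between the fingers and roller below 0.05 N) or (linear speed of former_short above 0.7 m/s and contact force between the fingers and former_short below 0.05 N) or (linear speed of cutter_small above 0.7 m/s and contact force between the fingers and cutter_small below 0.05 N)).
It also fails if it takes over 120 s, if anything falls off the work surface, if the arm or the gripper's body presses on something with over 40 N, if the wrist force passes 120 N, or if a joint passes its speed limit or range.

ROBOT

A 6-joint arm with a two-finger parallel gripper is mounted at the origin on the work surface. World frame = base frame: x ahead of the robot, y to its left, z up, the work surface at z = 0. Lengths are in m, angles in rad, forces in N, time in s.
With the tool pointing down it reaches from about 0.375 to 0.975 m from the base axis. Payload 3.8 kg.
Tool frame: the origin (TCP) lies on the centre line of the jaws, within the pads' length; the fingertips stand 8 mm ahead of it and the grasp point (between the pads) lies 11 mm behind it; z points along the fingers, y is the direction in which the jaws open and shut (so a half turn about z gives the same grasp; the last joint's range is limited). The gripper opens to 85 mm and grips with 20 to 120 N. Pads are 22 mm wide; open, the fingers measure 114 mm over their backs; the gripper's body (76 mm by 85 mm) begins 54 mm behind the grasp point. The pads swing forward as they close: fully open they stand 13 mm farther back than shut.
Start: joints at [-1.269, 0.264, 1.604, -0, 1.274, -0.037], TCP at [0.224, -0.637, 0.239] pointing down, gripper open.
Joint ranges: [-2.63, 2.63], [-0.94, 2.18], [0.31, 2.57], [-1.31, 4.45], [0, 2.66], [-2.55, 2.55]. Speed limits (rad/s): [2.57, 2.57, 3.14, 3.14, 3.14, 3.14].

INTERFACE

Orientations are given as a rotation vector (axis times angle).
In Python, from workcell import * gives the robot as it stands.
- The arm moves only by the tool play_rows, never from a script. Its arguments are lists of equal length, an entry for each row: "slide": the shift along the tool's x, y, z in cm, a list of three; "delta_rot": the turn, a rotation vector about the tool's x, y, z in rad, a list of three. In form: {"slide": [[x, y, z], ...], "delta_rot": [[wx, wy, wz], ...]}. A call has 1 to 12 rows; each row is the pose to reach, as a shift and turn from the pose measured when the call began, along the tool's axes at that moment; what a row does not reach only later rows make up. A row lasts 1/12 s, in which the tool goes at most 41.7 mm and 7.16 degrees, less where a joint would pass 70% of its speed; a pose out of reach is approached as far as the arm can. A call with a gripper value outside its range is refused whole. "hand" is the opening, from 0 (shut) to 1 (fully open), set as the call begins (left out, the last holds). The fingers move at their own pace and stop on an object; "force" is the grip in N (left out, the last holds). Time passes only in rows, so rows that repeat a pose let the fingers close. It gives the time, the measured TCP pose, the force and the opening at its end, in the units of the state.
- read_state(): the state, without advancing time (a new reading comes with each control period).
- read_camera(name): name is "scene" or "top" or "wrist"; returns a dict with "image" (480x640x3 uint8, red, green, blue), "depth" (480x640 float32, m along the optical axis (not along the pixel's ray), 0 where there is no reading), "fovy" (degrees; the focal length in pixels is half the picture's height over the tangent of half this angle, whatever the lens; pixels are square), "cx", "cy" (the principal point, pixels), "world_from_camera" (4x4, takes a point from camera to world coordinates); the wrist camera has in their place "hand_eye" (4x4, takes a point from camera to tool coordinates, whose origin is the TCP and whose axes are the flange's). Camera axes: x right, y up, looking along -z (the intrinsics and any distortion apply to the point x, -y, -z); pixel columns grow to the right and rows downward; lengths in m; the calibration is good to about 2 mm. The wrist camera is an equidistant fisheye: a pixel r from the principal point sees the ray r / f radians off the axis. A picture is of the moment at which its call begins: read the wrist's pose just before it.
- finish_job(): hands the job in, once; it reports no verdict.
Trained networks look in a picture, given as the dict that the camera call returned (one of the last four; its "shot" number tells which), for a name from the list of things; names that differ only in an ending like _2 or _b are one class to them, and where a whole thing is asked for, a point or a joint stands for the part that bears it (a point fixed in the world has none). Each returns a list of dicts, best first, with "conf" (0 to 1); they miss things now and then, are a little off and sometimes report something else, mostly with a low value. They report only what shows in the picture. A call takes as long as a camera call. They do not tell look-alikes from the thing itself.
- spot_in(target, picture): "bbox" ([centre column, centre row, width, height] in pixels, round what is visible of it).
- landmark_of(target, picture): "at" ([column, row] in pixels: a listed point, or the origin of a listed thing).
The state is a dict: "time": time; "q": joint angles; "joint_vel": joint speeds; "joint_torque": joint torques, N m; "tool_pos": TCP position; "tcp_rot": TCP orientation; "wrist_force": force on the tool from outside, world axes, zero at the start; "torque": the same for the moment, N m; "width": opening from 0.0 (shut) to 1.0 (fully open).
Only numpy, scipy, OpenCV 4.12 (cv2) and the standard library are available. Lean on these libraries where they do the work, as an engineer would, in place of code of your own. Each camera call takes 0.05 s, during which the arm holds its last target.

## Working session

There is one attempt and no reset: what is moved stays moved. The work goes in short steps, Python scripts to look and compute and a tool call to move; the robot and the scene stay as the last step left them, time stands still between calls to the robot, and variables do not carry over. Pictures are saved under pics/ and viewed, and the job is handed in when it is done.

Besides the shell and the picture viewer there is one more tool, called by a JSON object that holds its "method" and its "body". play_rows: Moves the arm, as the interface text tells. Its arguments: {"type":"object","properties":{"slide":{"type":"array"},"delta_rot":{"type":"array"},"hand":{"type":"number"},"force":{"type":"number"}},"required":["slide","delta_rot"]}

```bash
ls; mkdir -p pics; python3 - <<'E'
from workcell import *
import cv2,numpy as np,pickle
print(read_state())
for n in ["top","scene","wrist"]:
    p=read_camera(n); cv2.imwrite(f"pics/{n}0.png",p["image"][:,:,::-1]); pickle.dump(p,open(f"{n}0.pkl","wb"))
    print(n,{k:v for k,v in p.items() if k not in("image","depth")})
    if n!="wrist":
        for t in ["tray_large","tray_small","former_tall","former_short","cutter_large","cutter_small","roller","jar","cup"]:
            print(t,[(np.round(d["at"]),round(d["conf"],2)) for d in landmark_of(t,p)][:4],[(np.round(d["bbox"]),round(d["conf"],2)) for d in spot_in(t,p)][:4])
E
```

```text
pics
{'time': 0.0, 'q': array([-1.26889765e+00,  2.64754522e-01,  1.60537551e+00, -2.24396040e-05,
        1.27364160e+00, -3.68843904e-02]), 'joint_vel': array([-0.00114308, -0.00043298, -0.00070936,  0.00087673,  0.0004027 ,
       -0.00033611]), 'joint_torque': array([ 3.97270969e-04, -5.15107799e+01, -3.67317116e+01,  8.80017637e-05,
        1.29002100e-02,  1.30745966e-05]), 'tool_pos': array([ 0.22412396, -0.63596907,  0.23796023]), 'tcp_rot': array([-3.09450074e+00, -5.29264490e-01,  4.85272272e-04]), 'wrist_force': array([-0.20732408,  0.14366041, -0.90823596]), 'torque': array([-0.0052252 ,  0.00653389,  0.02713045]), 'width': 1.0030749162749577}
top {'fovy': 42.82764371593964, 'cx': 317.75498831560765, 'cy': 242.3523367472756, 'world_from_camera': array([[ 0.01732745,  0.99583735, -0.08948595,  0.46447341],
       [-0.99979002,  0.01627763, -0.01244816, -0.01283454],
       [-0.01093972,  0.08968286,  0.99591029,  1.34976816],
       [ 0.        ,  0.        ,  0.        ,  1.        ]]), 'shot': 1}
tray_large [(array([470., 268.]), 0.91), (array([324., 300.]), 0.37)] [(arr
[... 2079 characters left out ...]
  42.]), 0.58)]
jar [(array([341., 226.]), 0.96)] [(array([341., 215.,  16.,  27.]), 0.66), (array([325., 249.,  18.,  41.]), 0.56)]
cup [(array([302., 282.]), 0.84)] [(array([206., 213., 109.,  60.]), 0.65), (array([302., 273.,  24.,  33.]), 0.62)]
wrist {'fovy': 65.70646984690485, 'cx': 312.00890137943924, 'cy': 235.86367280507804, 'hand_eye': array([[-3.63346630e-04,  9.49013968e-01,  3.15233811e-01,
         8.04394322e-02],
       [ 9.99999696e-01,  5.62372652e-04, -5.40402002e-04,
         1.83007315e-04],
       [-6.90127923e-04,  3.15233519e-01, -9.49013884e-01,
        -1.35096497e-01],
       [ 0.00000000e+00,  0.00000000e+00,  0.00000000e+00,
         1.00000000e+00]]), 'shot': 3}
```

```bash
python3 - <<'E'
import cv2
a=cv2.imread("pics/top0.png");c=a[160:350,90:570];cv2.imwrite("pics/top0c.png",cv2.resize(c,(800,317),interpolation=cv2.INTER_CUBIC))
a=cv2.imread("pics/scene0.png");c=a[140:350,130:550];cv2.imwrite("pics/scene0c.png",cv2.resize(c,(800,400),interpolation=cv2.INTER_CUBIC))
E
```

```text
(no output)
```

View pics/top0c.png

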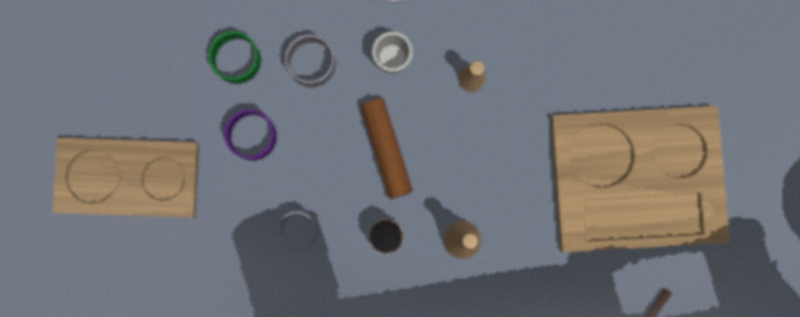

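View pics/scene0c.png

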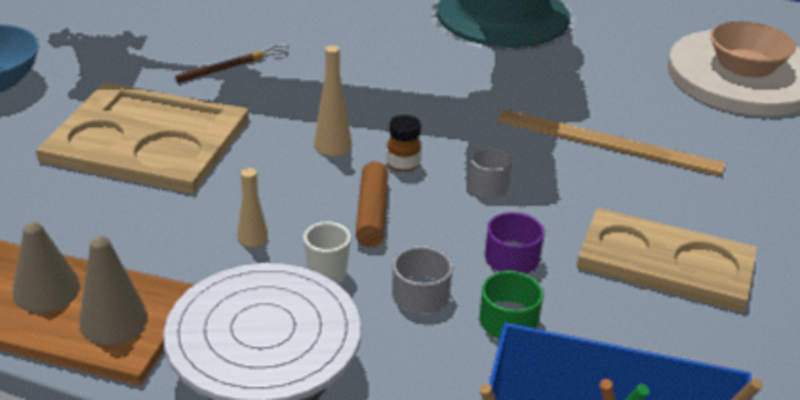

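View pics/top0.png

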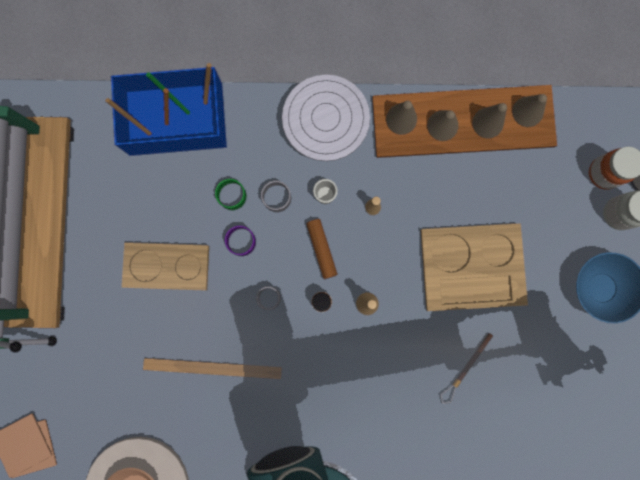

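```bash
cat > h.py <<'E'
import numpy as np,cv2,pickle
def cloud(p):
    h,w=p["depth"].shape; f=h/2/np.tan(np.radians(p["fovy"])/2)
    u,v=np.meshgrid(np.arange(w),np.arange(h)); d=p["depth"]
    P=np.stack([(u-p["cx"])/f*d,-(v-p["cy"])/f*d,-d,np.ones_like(d)],-1)@p["world_from_camera"].T
    P=P[...,:3].copy(); P[d<=0]=np.nan; return P
def proj(p,X):
    h=480;f=h/2/np.tan(np.radians(p["fovy"])/2)
    c=np.linalg.inv(p["world_from_camera"])@np.append(X,1)
    return np.array([p["cx"]+f*c[0]/-c[2],p["cy"]-f*c[1]/-c[2]])
def fitc(xy,r=None):
    from scipy.optimize import least_squares
    c=xy.mean(0)
    if r is None:
        s=least_squares(lambda q:np.hypot(*(xy-q[:2]).T)-q[2],[*c,.03],loss="soft_l1",f_scale=.002).x
    else: s=least_squares(lambda q:np.hypot(*(xy-q[:2]).T)-r,c,loss="soft_l1",f_scale=.002).x
    return s
E
python3 - <<'E'
from h import *
T=pickle.load(open("top0.pkl","rb"));S=pickle.load(open("scene0.pkl","rb"))
ct=cloud(T);cs=cloud(S)
for n,c in(("top",ct),("scene",cs)):
    print(n,"table z",np.nanmedian(c[...,2][np.abs(c[...,2])<.03]))
def sel(c,x,y,r,z0,z1):
    P=c.reshape(-1,3);m=(np.hypot(P[:,0]-x,P[:,1]-y)<r)&(P[:,2]>z0)&(P[:,2]<z1);return P[m]
for n,px,rad,z0,z1 in [("cutL",(276,197),.055,.030,.06),("cutS",(268,297),.05,.030,.06),("jar",(321,301),.045,.045,.075),("cup",(325,192),.045,.045,.07),("tall top",(372,304),.03,.12,.16),("tall foot",(366,303),.05,.01,.05),("short top",(376,201),.03,.065,.11),("short foot",(373,208),.04,.008,.045),("green",(231,194),.05,.03,.06),("purple",(240,240),.05,.03,.06)]:
    g=ct[px[1]-2:px[1]+3,px[0]-2:px[0]+3].reshape(-1,3); x,y=np.nanmedian(g,0)[:2]
    for nm,c in(("top",ct),("scene",cs)):
        P=sel(c,x,y,rad,z0,z1)
        if len(P)<8: print(n,nm,"few",len(P));continue
        print(n,nm,len(P),"mean",P.mean(0).round(4),"fit",fitc(P[:,:2]).round(4),"zmax",P[:,2].max().round(3))
# roller
x,y=np.nanmedian(ct[245:252,318:324].reshape(-1,3),0)[:2]
for nm,c in(("top",ct),("scene",cs)):
    P=sel(c,x,y,.085,.022,.045);r=cv2.minAreaRect(P[:,:2].astype(np.float32)*1000);
    q=P[:,:2]-P[:,:2].mean(0);v=np.linalg.svd(q,full_matrices=0)[2][0];print("roller",nm,len(P),P.mean(0).round(4),r,np.arctan2(v[1],v[0]))
for n,px,rad in(("trayL",(473,267),.16),("trayS",(165,266),.115)):
    x,y=np.nanmedian(ct[px[1]-3:px[1]+3,px[0]-3:px[0]+3].reshape(-1,3),0)[:2]
    for nm,c in(("top",ct),("scene",cs)):
        P=sel(c,x,y,rad,.014,.024);print(n,nm,len(P),np.median(P,0),cv2.minAreaRect(P[:,:2].astype(np.float32)*1000))
E
```

```text
top table z 0.0019546032973553062
scene table z -0.00012978898108684245
cutL top 180 mean [0.6843 0.0979 0.0412] fit [0.6827 0.0972 0.0303] zmax 0.049
cutL scene 331 mean [0.6855 0.1003 0.0373] fit [0.6845 0.0997 0.0302] zmax 0.045
cutS top 127 mean [0.4612 0.1101 0.0421] fit [0.4613 0.1089 0.0233] zmax 0.049
cutS scene 202 mean [0.4621 0.1113 0.0372] fit [0.4623 0.1116 0.0234] zmax 0.045
jar top 279 mean [ 0.4556 -0.0057  0.063 ] fit [ 0.4556 -0.0057  0.0138] zmax 0.07
jar scene 199 mean [ 0.4619 -0.0012  0.058 ] fit [ 0.4587 -0.0021  0.0155] zmax 0.066
cup top 167 mean [ 0.6952 -0.0093  0.0551] fit [ 0.6916 -0.0096  0.0232] zmax 0.063
cup scene 224 mean [ 0.6926 -0.0074  0.0514] fit [ 0.6937 -0.0073  0.0235] zmax 0.059
tall top top 71 mean [ 0.4532 -0.1041  0.1442] fit [ 0.4532 -0.1043  0.0064] zmax 0.153
tall top scene 88 mean [ 0.4571 -0.1011  0.1341] fit [ 0.4541 -0.1023  0.0073] zmax 0.145
tall foot top 160 mean [ 0.4535 -0.0995  0.0295] fit [ 0.4529 -0.1049  0.0213] zmax 0.05
tall foot scene 270 mean [ 0.4672 -0.0966  0.0292] fit [ 0.4534 -0.1027  0.0203] zmax 0.05
short top t
[... 923 characters left out ...]
135.93539428710938, 32.40039825439453), 18.18070411682129) 0.31749945347635944
trayL top 4623 [ 0.53633175 -0.33975212  0.01906822] ((502.0655517578125, -337.95001220703125), (247.80642700195312, 218.41221618652344), 4.376017093658447)
trayL scene 2012 [ 0.54191419 -0.33464378  0.01677998] ((508.11248779296875, -334.35955810546875), (243.7467498779297, 222.3172607421875), 3.8655266761779785)
trayS top 2464 [0.5248942  0.3312994  0.01879126] ((526.6038208007812, 337.8373107910156), (185.78895568847656, 98.18724822998047), 89.09281158447266)
trayS scene 1798 [0.53298578 0.33594427 0.01753927] ((526.9107055664062, 339.76483154296875), (184.13644409179688, 106.28022003173828), 89.19378662109375)
```

```bash
cat >> h.py <<'E'
def tray(c,x,y,rad,size):
    z=c[...,2];m=((np.hypot(c[...,0]-x,c[...,1]-y)<rad)&(z>.0125)&(z<.024)).astype(np.uint8)
    m=cv2.morphologyEx(m,cv2.MORPH_OPEN,np.ones((3,3),np.uint8))
    n,l,s,_=cv2.connectedComponentsWithStats(m);k=1+np.argmax(s[1:,4])
    P=c[l==k]
    return P,cv2.minAreaRect(P[:,:2].astype(np.float32)*1000)
def plan(x,y,z,yaw,st):
    """target world TCP, tool-x yaw, pointing down -> slide cm, delta_rot"""
    from scipy.spatial.transform import Rotation as R
    R0=R.from_rotvec(st["tcp_rot"]);c,s=np.cos(yaw),np.sin(yaw)
    R1=R.from_matrix(np.array([[c,s,0],[s,-c,0],[0,0,-1.]]))
    return (R0.inv().apply(np.array([x,y,z])-st["tool_pos"])*100).round(2),(R0.inv()*R1).as_rotvec().round(3)
E
cat > go.py <<'E'
import sys
from workcell import *
from h import *
st=read_state();a=sys.argv[1:]
print("t",round(st["time"],1),st["tool_pos"].round(4),st["tcp_rot"].round(3),"q",st["q"].round(2),"w",round(st["width"],3),"F",st["wrist_force"].round(1))
for k in range(0,len(a),4): print(*plan(*map(float,a[k:k+4]),st))
E
python3 - <<'E'
from h import *
T=pickle.load(open("top0.pkl","rb"));S=pickle.load(open("scene0.pkl","rb"))
for n,x,y,r in(("L",.522,-.336,.16),("S",.5265,.338,.13)):
  for p in(T,S):
    P,q=tray(cloud(p),x,y,r,0);print(n,len(P),q)
E
python3 go.py .4535 -.1035 .25 .339
```

```text
L 3827 ((536.7528686523438, -335.7218933105469), (177.9481964111328, 217.91676330566406), 4.210143566131592)
L 2135 ((535.8323974609375, -333.65765380859375), (189.2227783203125, 221.31582641601562), 4.668752670288086)
S 2304 ((526.7438354492188, 338.18524169921875), (186.63450622558594, 98.4058609008789), 88.92730712890625)
S 1824 ((526.9222412109375, 339.7487487792969), (184.11024475097656, 106.25151062011719), 89.24342346191406)
t 1.9 [ 0.2243 -0.6366  0.2392] [-3.097 -0.53   0.   ] q [-1.27  0.26  1.6  -0.    1.27 -0.04] w 0.998 F [ 0.2 -0.2  0.6]
[ 39.33 -42.66  -1.07] [-0.  0. -0.]
```

{"method": "play_rows", "body": {"slide": [[39.3,-42.7,-1],[39.3,-42.7,-1],[39.3,-42.7,-1],[39.3,-42.7,-1],[39.3,-42.7,-1],[39.3,-42.7,-1],[39.3,-42.7,-1],[39.3,-42.7,-1],[39.3,-42.7,-1],[39.3,-42.7,-1],[39.3,-42.7,-1],[39.3,-42.7,-1]], "delta_rot": [[0,0,0],[0,0,0],[0,0,0],[0,0,0],[0,0,0],[0,0,0],[0,0,0],[0,0,0],[0,0,0],[0,0,0],[0,0,0],[0,0,0]], "hand": 1, "force": 40}}

```text
time: 2.95
tool_pos: [0.4218, -0.1753, 0.2484]
tcp_rot: [3.096, 0.529, 0.002]
wrist_force: [0.0, -0.5, 0.8]
width: 0.995
```

```bash
python3 go.py .4535 -.1035 .25 .339
```

```text
t 3.0 [ 0.4218 -0.1753  0.2484] [3.096e+00 5.290e-01 2.000e-03] q [-0.45 -0.17  2.04  0.    1.27  0.78] w 0.995 F [ 0.  -0.5  0.8]
[ 5.38 -5.72 -0.16] [ 0.001 -0.001 -0.001]
```

{"method": "play_rows", "body": {"slide": [[5.4,-5.7,0],[5.4,-5.7,0],[5.4,-5.7,0],[5.4,-5.7,0],[5.4,-5.7,3],[5.4,-5.7,3]], "delta_rot": [[0,0,0],[0,0,0],[0,0,0],[0,0,0],[0,0,0],[0,0,0]]}}

```text
time: 3.45
tool_pos: [0.4509, -0.1037, 0.2144]
tcp_rot: [-3.095, -0.528, 0.008]
wrist_force: [-1.3, -0.2, -0.4]
width: 1.001
```

```bash
cat > w.py <<'E'
import sys
from workcell import *
from h import *
from scipy.spatial.transform import Rotation as R
# usage: w.py picname target...
st=read_state();p=read_camera("wrist");cv2.imwrite(f"pics/{sys.argv[1]}.png",p["image"][:,:,::-1]);p["st"]=st;pickle.dump(p,open(sys.argv[1]+".pkl","wb"))
h,w=480,640;f=240/np.tan(np.radians(p["fovy"])/2)
def wcloud(p):
    u,v=np.meshgrid(np.arange(w),np.arange(h));x=u-p["cx"];y=v-p["cy"];r=np.hypot(x,y)+1e-9;th=r/f;d=p["depth"]
    t=np.tan(th)*d/r
    P=np.stack([x*t,-y*t,-d,np.ones_like(d)],-1)@p["hand_eye"].T
    P=P[...,:3].copy();P[d<=0]=np.nan
    return R.from_rotvec(st["tcp_rot"]).apply(P.reshape(-1,3)).reshape(P.shape)+st["tool_pos"]
C=wcloud(p);np.save(sys.argv[1]+".npy",C)
for t in sys.argv[2:]:
    print(t,[(np.round(d["bbox"]),round(d["conf"],2)) for d in spot_in(t,p)][:3])
E
python3 w.py w1 former_tall; python3 - <<'E'
from h import *
C=np.load("w1.npy").reshape(-1,3)
m=(np.hypot(C[:,0]-.4535,C[:,1]+.1035)<.02)&(C[:,2]>.12)&(C[:,2]<.147)
print(m.sum(),C[m].mean(0),fitc(C[m][:,:2],.009),C[m][:,2].max())
E
python3 go.py .4535 -.1035 .118 .339
```

```text
former_tall [(array([316., 219.,  53.,  89.]), 0.73)]
984 [ 0.45469618 -0.10447719  0.14030088] [ 0.45187365 -0.10550799] 0.1462854012332176
t 3.5 [ 0.4522 -0.1044  0.2173] [-3.097 -0.526  0.004] q [-0.28 -0.13  2.06 -0.    1.21  0.95] w 0.998 F [ 0.6 -0.2  0.4]
[ 0.17 -0.03  9.93] [-0.001  0.002 -0.002]
```

View pics/w1.png

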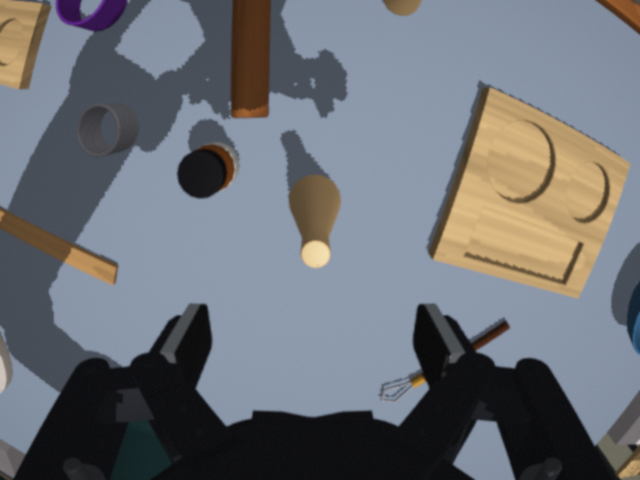

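{"method": "play_rows", "body": {"slide": [[0,0,4],[0,0,7],[0,0,9],[0,0,9.9],[0,0,9.9],[0,0,9.9]], "delta_rot": [[0,0,0],[0,0,0],[0,0,0],[0,0,0],[0,0,0],[0,0,0]]}}

```text
time: 4.05
tool_pos: [0.4526, -0.1052, 0.1194]
tcp_rot: [-3.097, -0.525, 0.002]
wrist_force: [-0.2, 0.1, -0.2]
width: 0.999
```

{"method": "play_rows", "body": {"slide": [[0,0,0],[0,0,0],[0,0,0],[0,0,0],[0,0,0],[0,0,0],[0,0,0],[0,0,0],[0,0,0],[0,0,0]], "delta_rot": [[0,0,0],[0,0,0],[0,0,0],[0,0,0],[0,0,0],[0,0,0],[0,0,0],[0,0,0],[0,0,0],[0,0,0]], "hand": 0, "force": 35}}

```text
time: 4.88
tool_pos: [0.453, -0.1052, 0.12]
tcp_rot: [3.097, 0.525, -0.001]
wrist_force: [-0.8, 1.7, 4.8]
width: 0.203
```

```bash
python3 w.py w2; python3 go.py .4535 -.1035 .22 .339  .5744 -.386 .22 .339
```

```text
t 4.9 [ 0.453  -0.1052  0.12  ] [ 3.097e+00  5.250e-01 -1.000e-03] q [-0.28 -0.03  2.16 -0.    1.01  0.95] w 0.201 F [-1.   1.2  5.6]
[  0.1   -0.14 -10.  ] [-0.     0.001 -0.003]
[  2.21  30.51 -10.01] [-0.     0.001 -0.003]
```

View pics/w2.png

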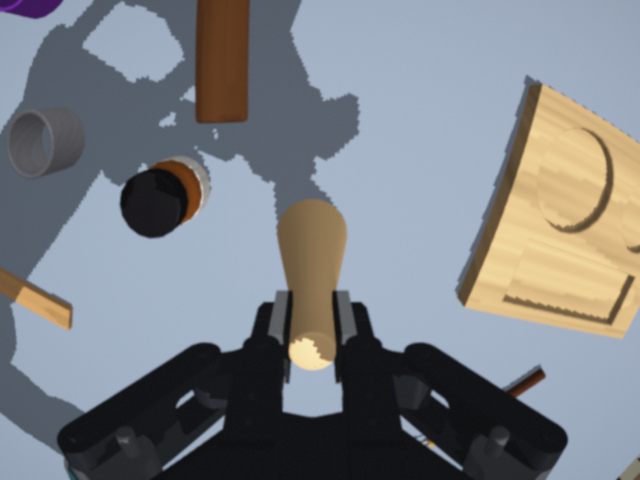

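{"method": "play_rows", "body": {"slide": [[0,0,-2],[0,0,-5],[0,0,-7],[0.5,2,-7],[0.5,5,-7],[0.8,9,-7],[1,13,-7],[1.4,17,-7],[1.7,21,-7],[2,25,-7],[2.1,28,-7],[2.2,30,-7]], "delta_rot": [[0,0,0],[0,0,0],[0,0,0],[0,0,0],[0,0,0],[0,0,0],[0,0,0],[0,0,0],[0,0,0],[0,0,0],[0,0,0],[0,0,0]]}}

```text
time: 5.93
tool_pos: [0.5728, -0.3844, 0.1883]
tcp_rot: [3.098, 0.522, -0.003]
wrist_force: [-0.2, 0.5, -1.3]
width: 0.197
```

{"method": "play_rows", "body": {"slide": [[0,0,0],[0,0,0]], "delta_rot": [[0,0,0],[0,0,0]]}}

```text
time: 6.1
tool_pos: [0.5722, -0.3852, 0.1863]
tcp_rot: [-3.097, -0.52, 0.006]
wrist_force: [-0.2, 0.2, -1.3]
width: 0.195
```

```bash
cat > cam.py <<'E'
import sys
from workcell import *
from h import *
n,cam,u0,v0,u1,v1=sys.argv[1],sys.argv[2],*map(int,sys.argv[3:7])
p=read_camera(cam);pickle.dump(p,open(n+".pkl","wb"));c=p["image"][v0:v1,u0:u1,::-1]
k=min(800/(u1-u0),600/(v1-v0));cv2.imwrite(f"pics/{n}.png",cv2.resize(c,None,fx=k,fy=k,interpolation=cv2.INTER_CUBIC))
print("scale",k)
E
python3 cam.py s1 scene 130 120 400 320;python3 w.py w3; python3 go.py .5744 -.386 .14 .339
```

```text
scale 2.962962962962963
t 6.2 [ 0.572  -0.3833  0.187 ] [-3.096 -0.522  0.006] q [-0.63  0.33  1.62 -0.    1.2   0.61] w 0.194 F [-0.3  0.8 -1.8]
[0.16 0.35 4.7 ] [-0.003  0.003 -0.005]
```

View pics/s1.png

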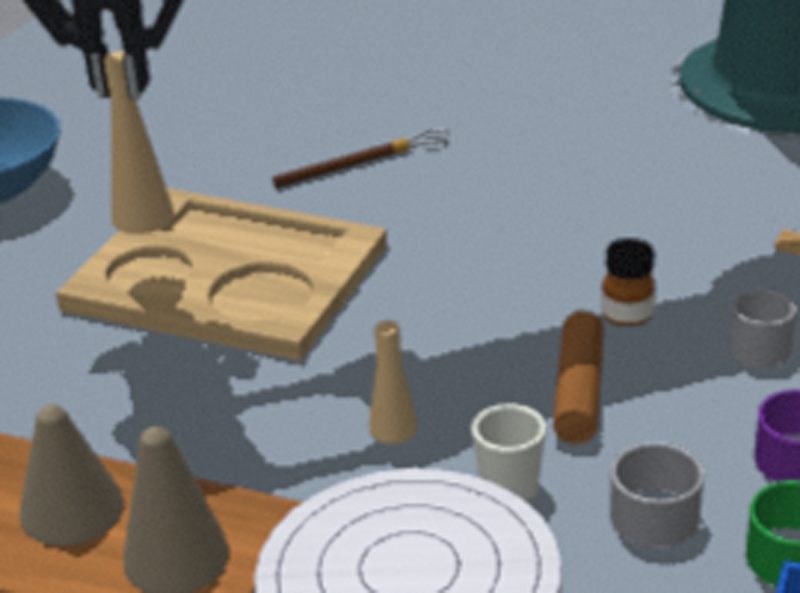

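View pics/w3.png

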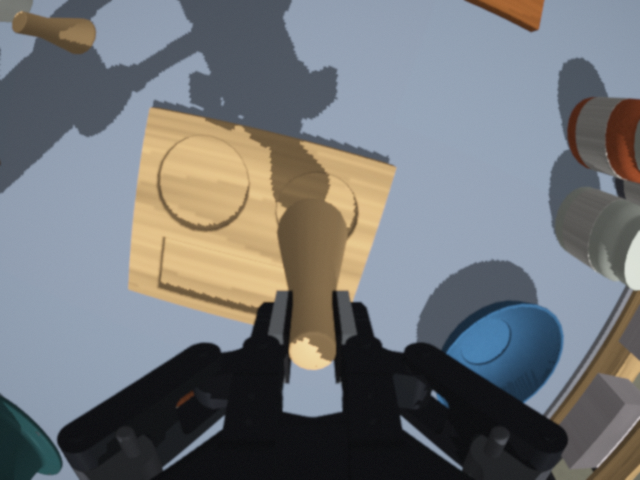

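```bash
cat >> h.py <<'E'
def wproj(p,X):
    from scipy.spatial.transform import Rotation as R
    st=p["st"];t=R.from_rotvec(st["tcp_rot"]).inv().apply(np.asarray(X)-st["tool_pos"])
    c=np.linalg.inv(p["hand_eye"])@np.append(t,1);f=240/np.tan(np.radians(p["fovy"])/2)
    a=np.array([c[0],-c[1]]);r=np.linalg.norm(a);th=np.arctan2(r,-c[2]);return np.array([p["cx"],p["cy"]])+a/r*th*f
TL=(.5375,-.3345,.0735);TS=(.5275,.3392,-.0187)
def tw(T,x,y):
    c,s=np.cos(T[2]),np.sin(T[2]);return T[0]+c*x-s*y,T[1]+s*x+c*y
def overlay(p,img,T,hs,circ,pj):
    img=img.copy()
    for pts in [[(hs[0]*a,hs[1]*b) for a,b in((1,1),(1,-1),(-1,-1),(-1,1))]]+[[(x+r*np.cos(t),y+r*np.sin(t)) for t in np.linspace(0,6.28,40)] for x,y,r in circ]:
        q=np.array([pj(p,(*tw(T,*u),.018)) for u in pts]);cv2.polylines(img,[np.round(q*8).astype(np.int32)],True,(0,0,255),1,cv2.LINE_AA,3)
    return img
LA=((.089,.108),[(.033,-.054,.035),(.033,.048,.042)]);SA=((.049,.092),[(0,-.05,.028),(0,.043,.035)])
E
python3 - <<'E'
from h import *
p=pickle.load(open("w3.pkl","rb"));cv2.imwrite("pics/w3o.png",overlay(p,cv2.imread("pics/w3.png"),TL,*LA,wproj))
E
```

```text
(no output)
```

View pics/w3o.png

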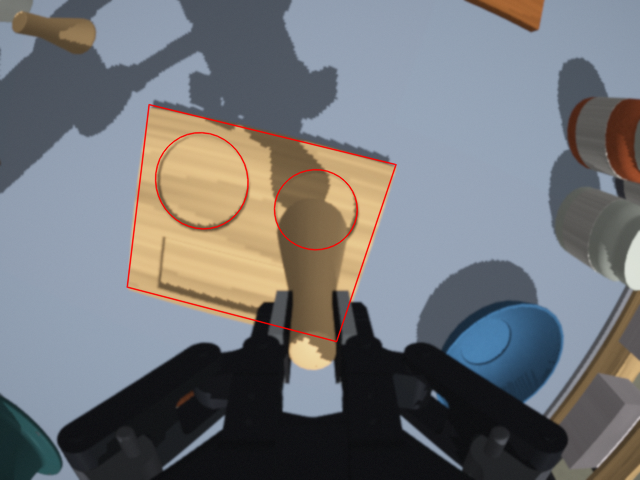

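{"method": "play_rows", "body": {"slide": [[0.2,0.3,1],[0.2,0.3,2.5],[0.2,0.3,4],[0.2,0.3,5],[0.2,0.3,5.4],[0.2,0.3,5.6],[0.2,0.3,5.6]], "delta_rot": [[0,0,0],[0,0,0],[0,0,0],[0,0,0],[0,0,0],[0,0,0],[0,0,0]]}}

```text
time: 6.78
tool_pos: [0.5744, -0.385, 0.1304]
tcp_rot: [-3.095, -0.522, 0.007]
wrist_force: [-0.7, -0.1, -0.4]
width: 0.199
```

```bash
python3 go.py .5744 -.386 .129 .339
```

```text
t 6.8 [ 0.5744 -0.385   0.1304] [-3.095 -0.522  0.007] q [-0.63  0.38  1.66 -0.    1.11  0.61] w 0.199 F [-0.7 -0.1 -0.4]
[-0.04  0.1   0.14] [-0.003  0.004 -0.005]
```

{"method": "play_rows", "body": {"slide": [[0,0,0.1],[0,0,0.2],[0,0,0.2],[0,0,0.2]], "delta_rot": [[0,0,0],[0,0,0],[0,0,0],[0,0,0]]}}

```text
time: 7.12
tool_pos: [0.5748, -0.3853, 0.1291]
tcp_rot: [-3.096, -0.522, 0.005]
wrist_force: [0.3, -0.0, 0.3]
width: 0.198
```

```bash
python3 go.py .5744 -.386 .129 .339
```

```text
t 7.1 [ 0.5748 -0.3853  0.1291] [-3.096 -0.522  0.005] q [-0.63  0.38  1.66 -0.    1.1   0.61] w 0.198 F [ 0.3 -0.   0.3]
[-0.06  0.06  0.01] [-0.002  0.003 -0.005]
```

Another 1–2 mm until contact, then release with partial opening.

{"method": "play_rows", "body": {"slide": [[0,0,0.1],[0,0,0.2],[0,0,0.2]], "delta_rot": [[0,0,0],[0,0,0],[0,0,0]]}}

```text
time: 7.37
tool_pos: [0.5753, -0.3856, 0.1291]
tcp_rot: [-3.097, -0.522, 0.003]
wrist_force: [-2.2, 1.5, 6.3]
width: 0.198
```

{"method": "play_rows", "body": {"slide": [[0,0,0],[0,0,0],[0,0,0],[0,0,0],[0,0,0]], "delta_rot": [[0,0,0],[0,0,0],[0,0,0],[0,0,0],[0,0,0]], "hand": 0.6}}

```text
time: 7.78
tool_pos: [0.5751, -0.3855, 0.1287]
tcp_rot: [-3.097, -0.522, 0.004]
wrist_force: [0.2, -0.0, 0.0]
width: 0.6
```

{"method": "play_rows", "body": {"slide": [[0,0,-3],[0,0,-6],[0,0,-10],[0,0,-13],[0,0,-13]], "delta_rot": [[0,0,0],[0,0,0],[0,0,0],[0,0,0],[0,0,0]], "hand": 1}}

```text
time: 8.2
tool_pos: [0.5789, -0.388, 0.2683]
tcp_rot: [3.089, 0.521, 0.012]
wrist_force: [1.1, -0.8, 1.7]
width: 0.998
```

```bash
python3 w.py w4; python3 cam.py s2 scene 130 120 400 320; python3 - <<'E'
from h import *
p=pickle.load(open("w4.pkl","rb"));cv2.imwrite("pics/w4o.png",overlay(p,cv2.imread("pics/w4.png"),TL,*LA,wproj))
E
python3 go.py .666 -.114 .26 .339
```

```text
scale 2.962962962962963
t 8.3 [ 0.5765 -0.3863  0.2614] [3.096e+00 5.220e-01 1.000e-03] q [-0.63  0.29  1.54 -0.    1.32  0.61] w 1.0 F [-0.1 -0.1 -0.3]
[ 17.39 -22.79   0.1 ] [ 0.002 -0.    -0.005]
```

View pics/w4o.png

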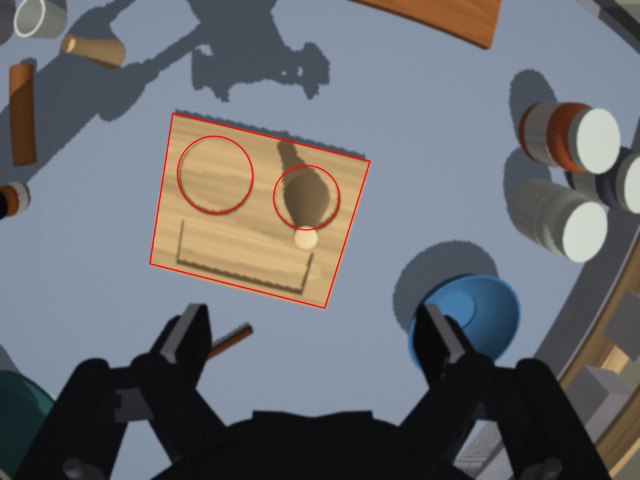

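View pics/s2.png

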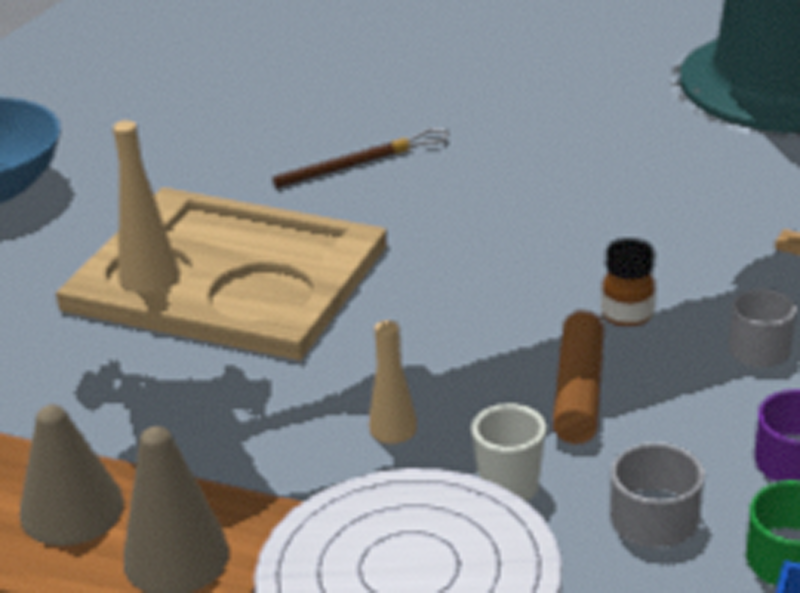

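{"method": "play_rows", "body": {"slide": [[17.4,-22.8,0],[17.4,-22.8,0],[17.4,-22.8,0],[17.4,-22.8,0],[17.4,-22.8,0],[17.4,-22.8,0],[17.4,-22.8,0],[17.4,-22.8,3],[17.4,-22.8,7],[17.4,-22.8,9],[17.4,-22.8,9],[17.4,-22.8,9]], "delta_rot": [[0,0,0],[0,0,0],[0,0,0],[0,0,0],[0,0,0],[0,0,0],[0,0,0],[0,0,0],[0,0,0],[0,0,0],[0,0,0],[0,0,0]]}}

```text
time: 9.3
tool_pos: [0.6637, -0.1134, 0.167]
tcp_rot: [-3.097, -0.523, 0.01]
wrist_force: [0.9, 0.5, 1.0]
width: 1.002
```

```bash
python3 w.py w5; python3 - <<'E'
from h import *
C=np.load("w5.npy").reshape(-1,3)
m=(np.hypot(C[:,0]-.666,C[:,1]+.114)<.02)&(C[:,2]>.065)&(C[:,2]<.1)
print(m.sum(),C[m].mean(0),fitc(C[m][:,:2],.009),C[m][:,2].max())
E
python3 go.py .666 -.114 .068 .339
```

```text
1013 [ 0.66799487 -0.11498715  0.08908103] [ 0.66499164 -0.11620138] 0.09622657265518104
t 9.3 [ 0.6656 -0.114   0.1699] [ 3.097e+00  5.220e-01 -2.000e-03] q [-0.21  0.31  1.67 -0.    1.16  1.03] w 1.0 F [ 1.3 -1.   0.2]
[ 0.06 -0.   10.19] [ 0.001  0.002 -0.005]
```

View pics/w5.png

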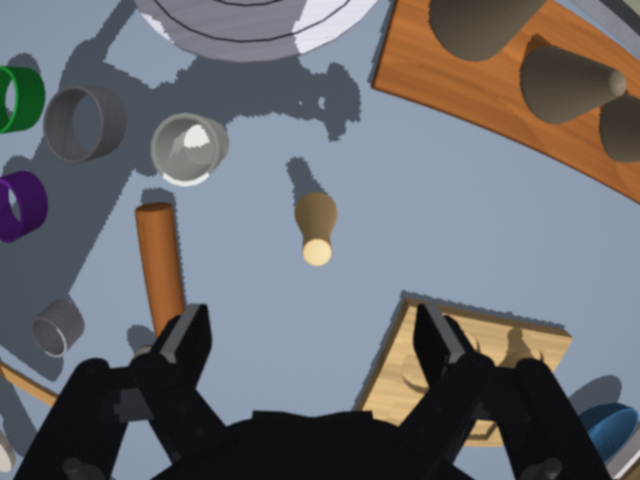

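{"method": "play_rows", "body": {"slide": [[0,0,4],[0,0,7],[0,0,9],[0,0,10.1],[0,0,10.1],[0,0,10.1]], "delta_rot": [[0,0,0],[0,0,0],[0,0,0],[0,0,0],[0,0,0],[0,0,0]]}}

```text
time: 9.85
tool_pos: [0.6666, -0.1147, 0.0705]
tcp_rot: [3.096, 0.521, 0.001]
wrist_force: [-0.6, -0.3, 0.7]
width: 0.999
```

{"method": "play_rows", "body": {"slide": [[0,0,0],[0,0,0],[0,0,0],[0,0,0],[0,0,0],[0,0,0],[0,0,0],[0,0,0],[0,0,0],[0,0,0]], "delta_rot": [[0,0,0],[0,0,0],[0,0,0],[0,0,0],[0,0,0],[0,0,0],[0,0,0],[0,0,0],[0,0,0],[0,0,0]], "hand": 0, "force": 35}}

```text
time: 10.68
tool_pos: [0.6671, -0.1148, 0.0711]
tcp_rot: [3.095, 0.521, 0.002]
wrist_force: [-0.9, 0.4, 4.4]
width: 0.195
```

```bash
python3 go.py .666 -.114 .2 .339  .5266 .2892 .2 .339
```

```text
t 10.7 [ 0.6671 -0.1148  0.0711] [3.095e+00 5.210e-01 2.000e-03] q [-0.21  0.41  1.74 -0.    0.99  1.03] w 0.195 F [-0.9  0.4  4.4]
[ -0.07  -0.07 -12.89] [ 0.003 -0.001 -0.005]
[-3.000e-02 -4.274e+01 -1.301e+01] [ 0.003 -0.001 -0.005]
```

{"method": "play_rows", "body": {"slide": [[0,0,-2],[0,0,-6],[0,0,-10],[0,0,-12],[0,-3,-12],[0,-7,-12],[0,-11,-12],[0,-15,-12],[0,-19,-12],[0,-23,-12],[0,-27,-12],[0,-31,-12]], "delta_rot": [[0,0,0],[0,0,0],[0,0,0],[0,0,0],[0,0,0],[0,0,0],[0,0,0],[0,0,0],[0,0,0],[0,0,0],[0,0,0],[0,0,0]]}}

```text
time: 11.68
tool_pos: [0.5638, 0.1799, 0.1893]
tcp_rot: [3.095, 0.521, 0.0]
wrist_force: [0.0, 0.6, 0.1]
width: 0.198
```

{"method": "play_rows", "body": {"slide": [[0,-4,0],[0,-8,0],[0,-10,0],[0,-11,0],[0,-11.5,0],[0,-11.5,0],[0,-11.5,0]], "delta_rot": [[0,0,0],[0,0,0],[0,0,0],[0,0,0],[0,0,0],[0,0,0],[0,0,0]]}}

```text
time: 12.27
tool_pos: [0.5264, 0.2874, 0.1886]
tcp_rot: [3.095, 0.52, -0.001]
wrist_force: [-1.1, -0.3, -0.6]
width: 0.198
```

```bash
python3 w.py w6;  python3 - <<'E'
from h import *
p=pickle.load(open("w6.pkl","rb"));cv2.imwrite("pics/w6o.png",overlay(p,cv2.imread("pics/w6.png"),TS,*SA,wproj))
E
python3 go.py .5266 .2892 .08 .339
```

```text
t 12.3 [0.5266 0.2871 0.1888] [ 3.095e+00  5.190e-01 -1.000e-03] q [ 0.46  0.16  1.82 -0.    1.16  1.7 ] w 0.203 F [ 0.7 -0.4 -0.2]
[ 0.08 -0.23 10.87] [ 0.003  0.001 -0.007]
```

View pics/w6o.png

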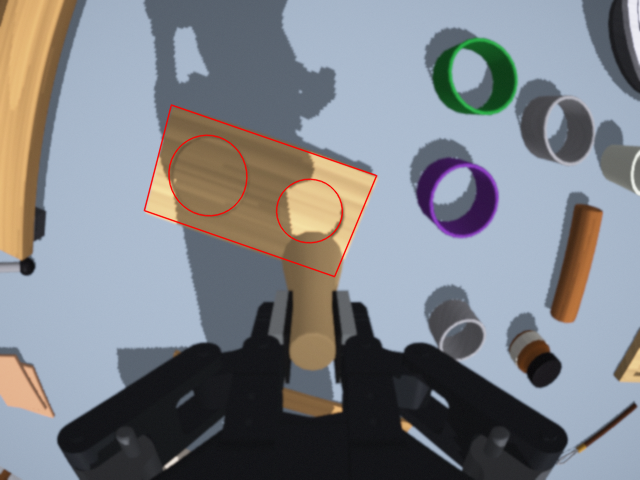

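{"method": "play_rows", "body": {"slide": [[0.1,-0.2,3],[0.1,-0.2,6],[0.1,-0.2,8],[0.1,-0.2,9.5],[0.1,-0.2,10.2],[0.1,-0.2,10.7],[0.1,-0.2,10.9],[0.1,-0.2,11],[0.1,-0.2,11]], "delta_rot": [[0,0,0],[0,0,0],[0,0,0],[0,0,0],[0,0,0],[0,0,0],[0,0,0],[0,0,0],[0,0,0]]}}

```text
time: 13.07
tool_pos: [0.5282, 0.2891, 0.0802]
tcp_rot: [3.096, 0.518, 0.003]
wrist_force: [0.7, -0.9, 1.0]
width: 0.197
```

```bash
python3 go.py .5266 .2892 .08 .339
```

```text
t 13.1 [0.5282 0.2891 0.0802] [3.096e+00 5.180e-01 3.000e-03] q [ 0.46  0.27  1.91 -0.    0.96  1.7 ] w 0.197 F [ 0.7 -0.9  1. ]
[-0.15 -0.06  0.02] [ 0.003 -0.002 -0.007]
```

{"method": "play_rows", "body": {"slide": [[0,0,0.1],[0,0,0.2],[0,0,0.2]], "delta_rot": [[0,0,0],[0,0,0],[0,0,0]]}}

```text
time: 13.32
tool_pos: [0.5294, 0.2897, 0.0801]
tcp_rot: [3.096, 0.519, 0.008]
wrist_force: [-0.7, -0.9, 6.2]
width: 0.196
```

{"method": "play_rows", "body": {"slide": [[0,0,0],[0,0,0],[0,0,0],[0,0,0],[0,0,0]], "delta_rot": [[0,0,0],[0,0,0],[0,0,0],[0,0,0],[0,0,0]], "hand": 0.6}}

```text
time: 13.73
tool_pos: [0.5292, 0.2897, 0.0798]
tcp_rot: [3.096, 0.519, 0.007]
wrist_force: [0.6, 0.1, -0.3]
width: 0.601
```

{"method": "play_rows", "body": {"slide": [[0,0,-3],[0,0,-6],[0,0,-10],[0,0,-13],[0,0,-13],[0,0,-13]], "delta_rot": [[0,0,0],[0,0,0],[0,0,0],[0,0,0],[0,0,0],[0,0,0]], "hand": 1}}

```text
time: 14.23
tool_pos: [0.5302, 0.2908, 0.213]
tcp_rot: [3.098, 0.519, 0.016]
wrist_force: [-1.1, -0.2, -1.1]
width: 1.004
```

```bash
python3 w.py w7;  python3 - <<'E'
from h import *
p=pickle.load(open("w7.pkl","rb"));cv2.imwrite("pics/w7o.png",overlay(p,cv2.imread("pics/w7.png"),TS,*SA,wproj))
E
python3 go.py .462 .1105 .2 1.571
```

```text
t 14.3 [0.5288 0.2901 0.2105] [3.097 0.519 0.01 ] q [ 0.46  0.15  1.8  -0.    1.19  1.7 ] w 1.001 F [ 0.5 -0.4 -1.2]
[-12.18  14.8    1.02] [ 0.006 -0.003 -1.239]
```

View pics/w7o.png

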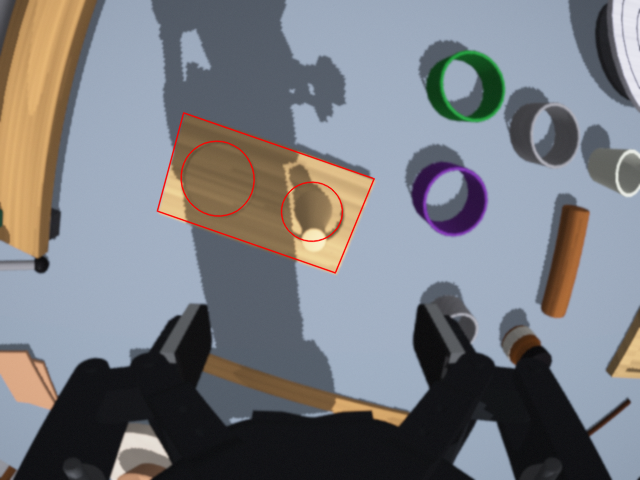

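{"method": "play_rows", "body": {"slide": [[-2,2.4,0],[-4,5,0],[-6,7.4,0],[-8,10,0],[-10,12.3,0],[-12.2,14.8,0],[-12.2,14.8,0],[-12.2,14.8,0],[-12.2,14.8,1],[-12.2,14.8,1],[-12.2,14.8,1],[-12.2,14.8,1]], "delta_rot": [[0,0,-0.12],[0,0,-0.24],[0,0,-0.36],[0,0,-0.48],[0,0,-0.6],[0,0,-0.72],[0,0,-0.84],[0,0,-0.96],[0,0,-1.08],[0,0,-1.2],[0.006,-0.003,-1.24],[0.006,-0.003,-1.24]]}}

```text
time: 15.28
tool_pos: [0.4601, 0.1099, 0.1976]
tcp_rot: [-2.217, -2.221, 0.006]
wrist_force: [-0.5, -0.1, -0.5]
width: 1.002
```

```bash
python3 w.py w8 cutter_small; python3 - <<'E'
from h import *
C=np.load("w8.npy").reshape(-1,3)
m=(np.hypot(C[:,0]-.462,C[:,1]-.1105)<.035)&(C[:,2]>.037)&(C[:,2]<.05)
print(m.sum(),C[m].mean(0),fitc(C[m][:,:2]),C[m][:,2].max())
E
python3 go.py .462 .1105 .017 1.571
```

```text
cutter_small [(array([315., 213.,  63.,  67.]), 0.6)]
880 [0.46028791 0.10867138 0.042063  ] [0.46062861 0.10938808 0.02324587] 0.04483304821338022
t 15.4 [0.4607 0.1102 0.1985] [-2.22  -2.22   0.004] q [ 0.18 -0.09  2.06  0.    1.17  0.18] w 0.997 F [-1.   0.3 -0.3]
[ 0.04  0.18 18.14] [-0.003  0.    -0.001]
```

View pics/w8.png

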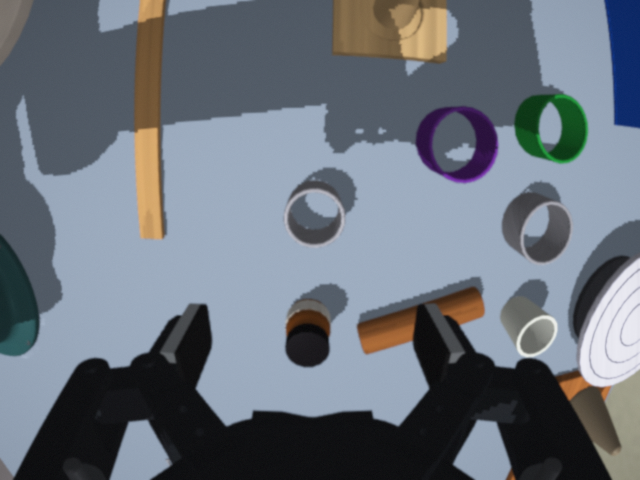

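{"method": "play_rows", "body": {"slide": [[0,0,4],[0,0,8],[0,0,12],[0,0,15],[0,0,17],[0,0,18.2],[0,0,18.2],[0,0,18.2]], "delta_rot": [[0,0,0],[0,0,0],[0,0,0],[0,0,0],[0,0,0],[0,0,0],[0,0,0],[0,0,0]]}}

```text
time: 16.05
tool_pos: [0.4589, 0.11, 0.0154]
tcp_rot: [-2.22, -2.218, 0.007]
wrist_force: [0.5, -0.4, -0.2]
width: 1.003
```

{"method": "play_rows", "body": {"slide": [[0,0,0],[0,0,0],[0,0,0],[0,0,0],[0,0,0],[0,0,0],[0,0,0],[0,0,0]], "delta_rot": [[0,0,0],[0,0,0],[0,0,0],[0,0,0],[0,0,0],[0,0,0],[0,0,0],[0,0,0]], "hand": 0, "force": 30}}

```text
time: 16.72
tool_pos: [0.4602, 0.1102, 0.0169]
tcp_rot: [-2.221, -2.219, 0.004]
wrist_force: [-1.5, 0.1, 5.9]
width: 0.578
```

```bash
python3 w.py w9; python3 go.py .462 .1105 .2 1.571 .5283 .3822 .2 1.571
```

```text
t 16.8 [0.4602 0.1102 0.0169] [-2.221 -2.219  0.004] q [0.18 0.15 2.21 0.   0.79 0.18] w 0.574 F [-1.6  0.3  5.1]
[  0.03   0.12 -18.31] [-0.003  0.    -0.001]
[ 27.2    6.71 -18.34] [-0.003  0.    -0.001]
```

View pics/w9.png

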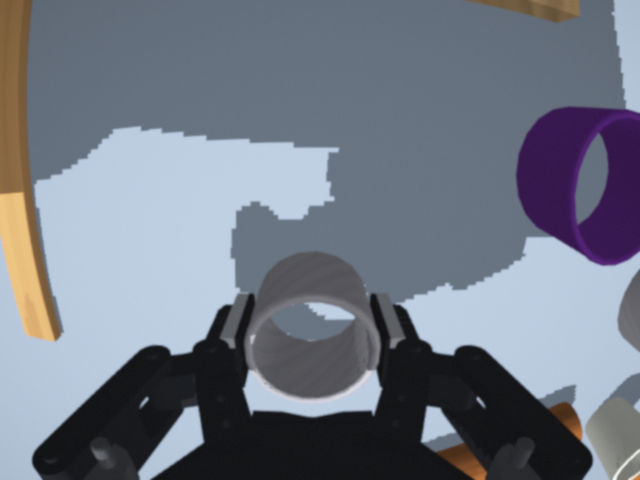

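{"method": "play_rows", "body": {"slide": [[0,0,-3],[0,0,-7],[0,0,-11],[0,0,-15],[0,0,-18],[3,0.8,-18],[7,2,-18],[11,3,-18],[15,4,-18],[19,5,-18],[22,6,-18],[25,6.7,-18]], "delta_rot": [[0,0,0],[0,0,0],[0,0,0],[0,0,0],[0,0,0],[0,0,0],[0,0,0],[0,0,0],[0,0,0],[0,0,0],[0,0,0],[0,0,0]]}}

```text
time: 17.77
tool_pos: [0.5285, 0.3623, 0.1969]
tcp_rot: [-2.221, -2.22, 0.003]
wrist_force: [-0.3, -0.7, -1.4]
width: 0.577
```

{"method": "play_rows", "body": {"slide": [[2,0,0],[2,0,0],[2,0,0]], "delta_rot": [[0,0,0],[0,0,0],[0,0,0]]}}

```text
time: 18.02
tool_pos: [0.5281, 0.3834, 0.1966]
tcp_rot: [-2.218, -2.222, 0.004]
wrist_force: [-0.6, -0.6, -1.1]
width: 0.577
```

```bash
python3 w.py w10;  python3 - <<'E'
from h import *
p=pickle.load(open("w10.pkl","rb"));cv2.imwrite("pics/w10o.png",overlay(p,cv2.imread("pics/w10.png"),TS,*SA,wproj))
E
python3 go.py .5283 .3822 .026 1.571
```

```text
t 18.1 [0.5281 0.3823 0.1966] [-2.22  -2.221  0.004] q [0.59 0.25 1.7  0.   1.19 0.59] w 0.577 F [-0.6 -0.3 -0.4]
[1.000e-02 7.000e-02 1.706e+01] [-0.003  0.001  0.   ]
```

View pics/w10o.png

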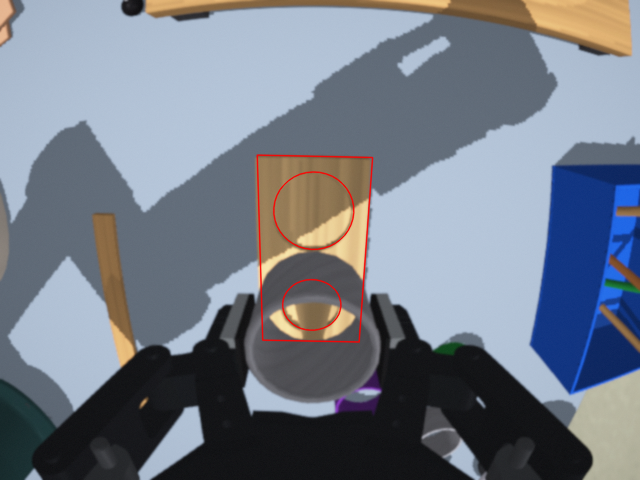

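{"method": "play_rows", "body": {"slide": [[0,0,3.5],[0,0,7],[0,0,10.5],[0,0,13],[0,0,15],[0,0,16],[0,0,16.5],[0,0,16.9],[0,0,17.0],[0,0,17.0]], "delta_rot": [[0,0,0],[0,0,0],[0,0,0],[0,0,0],[0,0,0],[0,0,0],[0,0,0],[0,0,0],[0,0,0],[0,0,0]]}}

```text
time: 18.9
tool_pos: [0.5286, 0.3825, 0.028]
tcp_rot: [-2.22, -2.221, 0.001]
wrist_force: [-0.3, -0.5, -0.3]
width: 0.575
```

{"method": "play_rows", "body": {"slide": [[0,0,0.1],[0,0,0.2],[0,0,0.2]], "delta_rot": [[0,0,0],[0,0,0],[0,0,0]]}}

```text
time: 19.15
tool_pos: [0.5292, 0.383, 0.027]
tcp_rot: [-2.22, -2.221, -0.002]
wrist_force: [-0.1, -0.4, -1.6]
width: 0.579
```

```bash
python3 go.py .5283 .3822 .026 1.571;python3 cam.py s3 scene 300 180 560 360
```

```text
t 19.1 [0.5292 0.383  0.027 ] [-2.220e+00 -2.221e+00 -2.000e-03] q [0.59 0.42 1.82 0.   0.9  0.59] w 0.579 F [-0.1 -0.4 -1.6]
[-0.08 -0.09  0.1 ] [ 0.    -0.001  0.   ]
scale 3.076923076923077
```

View pics/s3.png

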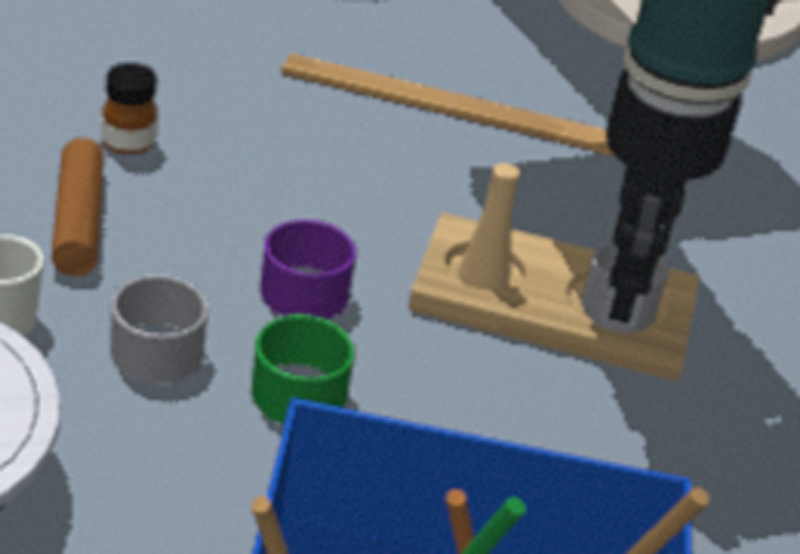

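{"method": "play_rows", "body": {"slide": [[-0.1,0,0.1],[-0.1,0,0.2],[-0.1,0,0.2]], "delta_rot": [[0,0,0],[0,0,0],[0,0,0]]}}

```text
time: 19.45
tool_pos: [0.5293, 0.3821, 0.026]
tcp_rot: [-2.22, -2.221, -0.002]
wrist_force: [-2.0, -1.1, 6.5]
width: 0.575
```

{"method": "play_rows", "body": {"slide": [[0,0,0],[0,0,0],[0,0,0],[0,0,0],[0,0,0]], "delta_rot": [[0,0,0],[0,0,0],[0,0,0],[0,0,0],[0,0,0]], "hand": 0.85}}

```text
time: 19.87
tool_pos: [0.5291, 0.382, 0.0258]
tcp_rot: [-2.22, -2.222, -0.001]
wrist_force: [-0.2, 0.1, -0.5]
width: 0.849
```

{"method": "play_rows", "body": {"slide": [[0,0,-2],[0,0,-4],[0,0,-7],[0,0,-11],[0,0,-15],[0,0,-19],[0,0,-19],[0,0,-19]], "delta_rot": [[0,0,0],[0,0,0],[0,0,0],[0,0,0],[0,0,0],[0,0,0],[0,0,0],[0,0,0]]}}

```text
time: 20.53
tool_pos: [0.5313, 0.3832, 0.2204]
tcp_rot: [2.22, 2.221, 0.014]
wrist_force: [-1.5, -0.0, 0.1]
width: 0.853
```

```bash
python3 w.py w11;  python3 - <<'E'
from h import *
p=pickle.load(open("w11.pkl","rb"));cv2.imwrite("pics/w11o.png",overlay(p,cv2.imread("pics/w11.png"),TS,*SA,wproj))
E
python3 go.py .6835 .0985 .22 1.571
```

```text
t 20.6 [0.5297 0.3821 0.2172] [-2.221 -2.222 -0.006] q [0.59 0.23 1.68 0.   1.22 0.59] w 0.847 F [-0.  -0.2 -0.3]
[-28.37  15.37  -0.33] [ 0.002 -0.003  0.   ]
```

View pics/w11o.png

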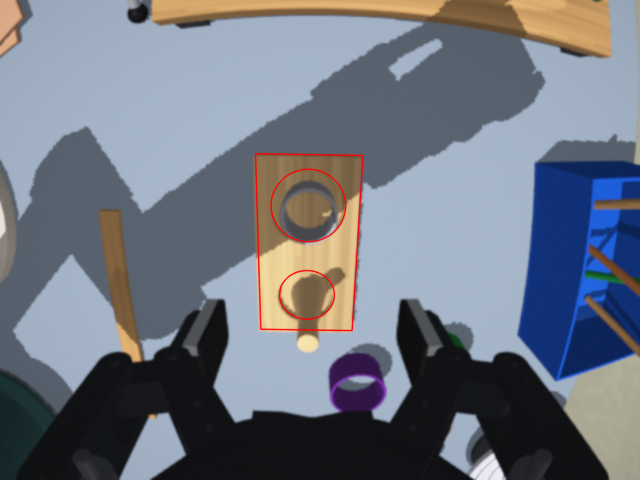

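Seated. Now the large cutter.

{"method": "play_rows", "body": {"slide": [[-3,2,0],[-7,4,0],[-11,6,0],[-15,8,0],[-19,10,0],[-23,12.5,0],[-26,14.5,0],[-28.4,15.4,0],[-28.4,15.4,0],[-28.4,15.4,0],[-28.4,15.4,0],[-28.4,15.4,0]], "delta_rot": [[0,0,0],[0,0,0],[0,0,0],[0,0,0],[0,0,0],[0,0,0],[0,0,0],[0,0,0],[0,0,0],[0,0,0],[0,0,0],[0,0,0]], "hand": 1}}

```text
time: 21.58
tool_pos: [0.6826, 0.0994, 0.215]
tcp_rot: [-2.218, -2.221, -0.003]
wrist_force: [0.1, 0.3, 0.8]
width: 1.001
```

```bash
python3 w.py w12 cutter_large; python3 - <<'E'
from h import *
C=np.load("w12.npy").reshape(-1,3)
m=(np.hypot(C[:,0]-.684,C[:,1]-.0985)<.042)&(C[:,2]>.037)&(C[:,2]<.05)
print(m.sum(),C[m].mean(0),fitc(C[m][:,:2]),C[m][:,2].max())
E
python3 go.py .683 .098 .017 1.571
```

```text
cutter_large [(array([314., 210.,  77.,  80.]), 0.85), (array([202., 132.,  80.,  76.]), 0.68), (array([317.,  99.,  82.,  80.]), 0.55)]
988 [0.681902   0.09595994 0.04202314] [0.68268796 0.09748804 0.03014938] 0.04468804050081748
t 21.7 [0.6829 0.0998 0.216 ] [-2.218 -2.223 -0.004] q [0.11 0.31 1.59 0.   1.24 0.1 ] w 0.998 F [0.5 0.7 0. ]
[-2.40e-01 -1.00e-02  1.99e+01] [ 0.001 -0.003  0.002]
```

View pics/w12.png

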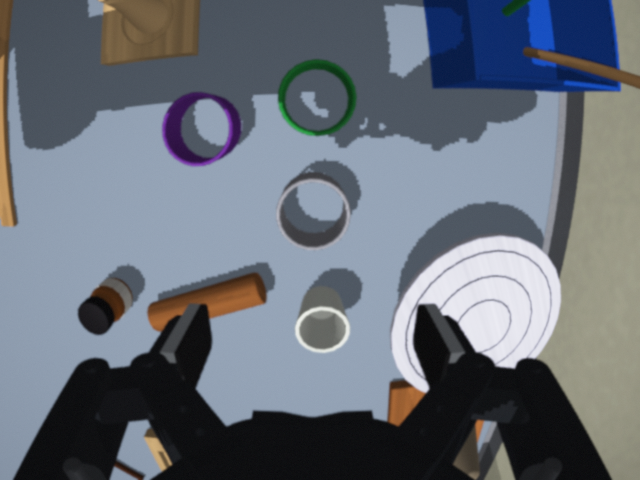

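{"method": "play_rows", "body": {"slide": [[-0.2,0,4],[-0.2,0,8],[-0.2,0,12],[-0.2,0,15],[-0.2,0,17],[-0.2,0,19],[-0.2,0,19.9],[-0.2,0,19.9],[-0.2,0,19.9]], "delta_rot": [[0,0,0],[0,0,0],[0,0,0],[0,0,0],[0,0,0],[0,0,0],[0,0,0],[0,0,0],[0,0,0]]}}

```text
time: 22.43
tool_pos: [0.683, 0.0992, 0.0173]
tcp_rot: [-2.216, -2.224, -0.004]
wrist_force: [0.9, 0.2, 0.7]
width: 0.998
```

```bash
python3 w.py w13; python3 go.py .683 .098 .017 1.571
```

```text
t 22.5 [0.684  0.0992 0.0185] [-2.218 -2.225 -0.007] q [0.11 0.49 1.73 0.   0.91 0.1 ] w 1.0 F [1.  0.2 0.9]
[-0.12 -0.1   0.15] [ 0.003 -0.003  0.003]
```

View pics/w13.png

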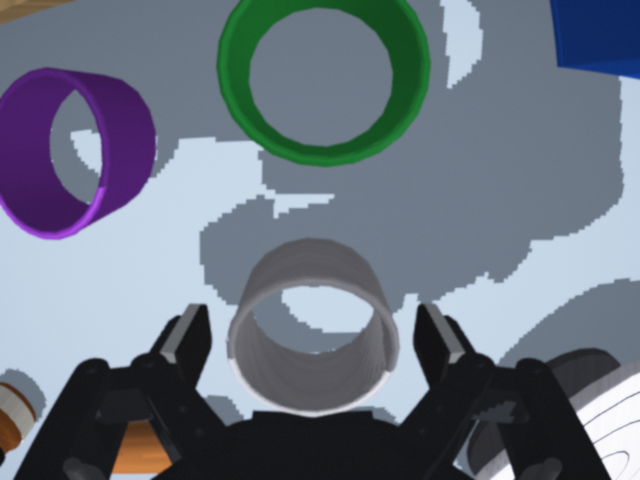

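{"method": "play_rows", "body": {"slide": [[-0.1,0,0.2],[-0.1,0,0.2],[-0.1,0,0.2],[-0.1,0,0.2],[-0.1,0,0.2],[-0.1,0,0.2],[-0.1,0,0.2],[-0.1,0,0.2]], "delta_rot": [[0,0,0],[0,0,0],[0,0,0],[0,0,0],[0,0,0],[0,0,0],[0,0,0],[0,0,0]], "hand": 0, "force": 30}}

```text
time: 23.15
tool_pos: [0.6859, 0.0984, 0.0191]
tcp_rot: [2.216, 2.224, 0.012]
wrist_force: [-0.2, 0.9, 6.2]
width: 0.753
```

```bash
python3 go.py .683 .098 .2 1.571 .5669 -.2842 .2 1.571
```

```text
t 23.1 [0.6859 0.0984 0.0191] [2.216 2.224 0.012] q [0.11 0.49 1.73 0.   0.91 0.1 ] w 0.753 F [-0.2  0.9  6.2]
[  0.03  -0.16 -18.09] [ 0.007 -0.004  0.003]
[-38.16 -11.9  -18.31] [ 0.007 -0.004  0.003]
```

{"method": "play_rows", "body": {"slide": [[0,0,-3],[0,0,-7],[0,0,-11],[0,0,-15],[0,0,-18],[-3,-1,-18],[-7,-2,-18],[-11,-3.4,-18],[-15,-4.7,-18],[-19,-6,-18],[-23,-7.2,-18],[-27,-8.4,-18]], "delta_rot": [[0,0,0],[0,0,0],[0,0,0],[0,0,0],[0,0,0],[0,0,0],[0,0,0],[0,0,0],[0,0,0],[0,0,0],[0,0,0],[0.007,-0.004,0.003]]}}

```text
time: 24.15
tool_pos: [0.6008, -0.1728, 0.1982]
tcp_rot: [2.221, 2.221, 0.0]
wrist_force: [0.6, -0.7, -1.2]
width: 0.75
```

{"method": "play_rows", "body": {"slide": [[-4,-1.3,0],[-7,-2.2,0],[-10,-3,0],[-11.2,-3.5,0],[-11.2,-3.5,0],[-11.2,-3.5,0]], "delta_rot": [[0,0,0],[0,0,0],[0,0,0],[0,0,0],[0,0,0],[0,0,0]]}}

```text
time: 24.65
tool_pos: [0.5656, -0.285, 0.1984]
tcp_rot: [2.223, 2.219, 0.001]
wrist_force: [-0.2, 0.9, -0.8]
width: 0.749
```

```bash
python3 w.py w14;  python3 - <<'E'
from h import *
p=pickle.load(open("w14.pkl","rb"));cv2.imwrite("pics/w14o.png",overlay(p,cv2.imread("pics/w14.png"),TL,*LA,wproj))
E
python3 go.py .5669 -.2842 .028 1.571
```

```text
t 24.7 [ 0.5659 -0.2841  0.1983] [2.221e+00 2.221e+00 1.000e-03] q [-0.5   0.21  1.74  0.    1.18 -0.5 ] w 0.748 F [-0.2  0.3 -0.9]
[-1.000e-02  8.000e-02  1.703e+01] [ 0.001 -0.    -0.001]
```

View pics/w14o.png

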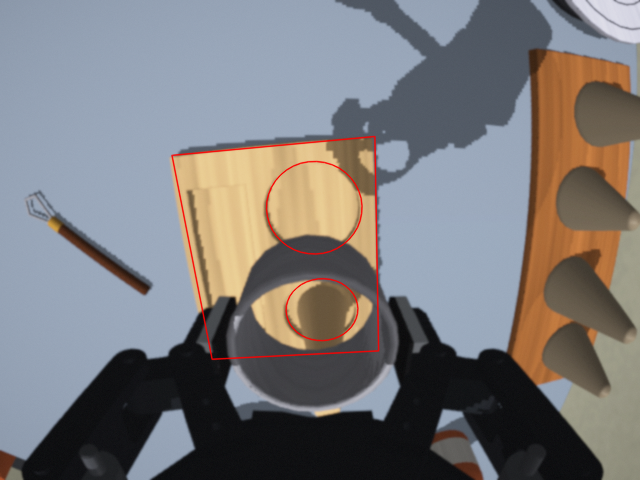

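{"method": "play_rows", "body": {"slide": [[0,0.1,3.5],[0,0.1,7],[0,0.1,10.5],[0,0.1,13],[0,0.1,15],[0,0.1,16],[0,0.1,16.5],[0,0.1,16.9],[0,0.1,17.1],[0,0.1,17.1]], "delta_rot": [[0,0,0],[0,0,0],[0,0,0],[0,0,0],[0,0,0],[0,0,0],[0,0,0],[0,0,0],[0,0,0],[0,0,0]]}}

```text
time: 25.53
tool_pos: [0.5683, -0.2842, 0.0287]
tcp_rot: [2.219, 2.22, 0.003]
wrist_force: [0.0, -0.9, -0.6]
width: 0.748
```

{"method": "play_rows", "body": {"slide": [[0,0,0.1],[0,0,0.2],[0,0,0.2]], "delta_rot": [[0,0,0],[0,0,0],[0,0,0]]}}

```text
time: 25.78
tool_pos: [0.5696, -0.285, 0.0281]
tcp_rot: [2.217, 2.217, 0.004]
wrist_force: [1.4, -0.6, 2.3]
width: 0.746
```

```bash
python3 go.py .5669 -.2842 .028 1.571;python3 cam.py s4 scene 130 120 400 320
```

```text
t 25.8 [ 0.5696 -0.285   0.0281] [2.217 2.217 0.004] q [-0.5   0.39  1.86  0.    0.88 -0.5 ] w 0.746 F [ 1.4 -0.6  2.3]
[ 0.08 -0.27  0.01] [ 0.006  0.002 -0.   ]
scale 2.962962962962963
```

View pics/s4.png

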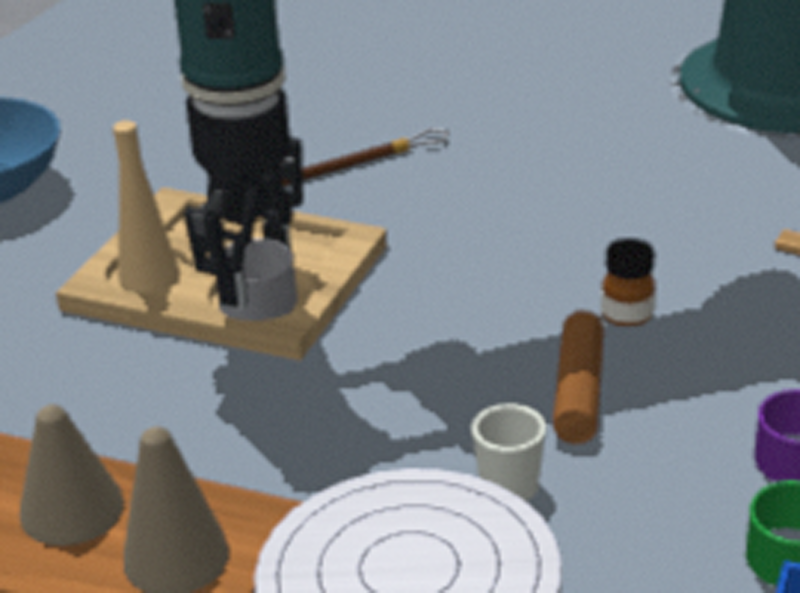

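{"method": "play_rows", "body": {"slide": [[0,-0.2,0],[0,-0.2,0.1],[0,-0.2,0.1]], "delta_rot": [[0,0,0],[0,0,0],[0,0,0]]}}

```text
time: 26.08
tool_pos: [0.5677, -0.2855, 0.0281]
tcp_rot: [2.217, 2.216, 0.004]
wrist_force: [-1.4, -0.5, 5.7]
width: 0.746
```

{"method": "play_rows", "body": {"slide": [[0,0,0],[0,0,0],[0,0,0],[0,0,0],[0,0,0]], "delta_rot": [[0,0,0],[0,0,0],[0,0,0],[0,0,0],[0,0,0]], "hand": 1}}

```text
time: 26.5
tool_pos: [0.5675, -0.2854, 0.0278]
tcp_rot: [2.217, 2.217, 0.004]
wrist_force: [0.4, -0.8, -0.5]
width: 1.003
```

{"method": "play_rows", "body": {"slide": [[0,0,-2],[0,0,-4],[0,0,-7],[0,0,-11],[0,0,-15],[0,0,-19],[0,0,-19],[0,0,-19]], "delta_rot": [[0,0,0],[0,0,0],[0,0,0],[0,0,0],[0,0,0],[0,0,0],[0,0,0],[0,0,0]]}}

```text
time: 27.17
tool_pos: [0.5686, -0.286, 0.2223]
tcp_rot: [2.212, 2.211, 0.007]
wrist_force: [0.2, 0.7, -1.7]
width: 1.001
```

```bash
python3 w.py w15;  python3 - <<'E'
from h import *
p=pickle.load(open("w15.pkl","rb"));cv2.imwrite("pics/w15o.png",overlay(p,cv2.imread("pics/w15.png"),TL,*LA,wproj))
E
python3 go.py .57 -.003 .2 .32
```

```text
t 27.2 [ 0.567  -0.2851  0.2192] [2.216 2.215 0.005] q [-0.51  0.2   1.72  0.    1.21 -0.51] w 0.998 F [ 0.5  0.9 -0.1]
[28.22  0.28  1.81] [ 0.01  -0.002  1.251]
```

View pics/w15o.png

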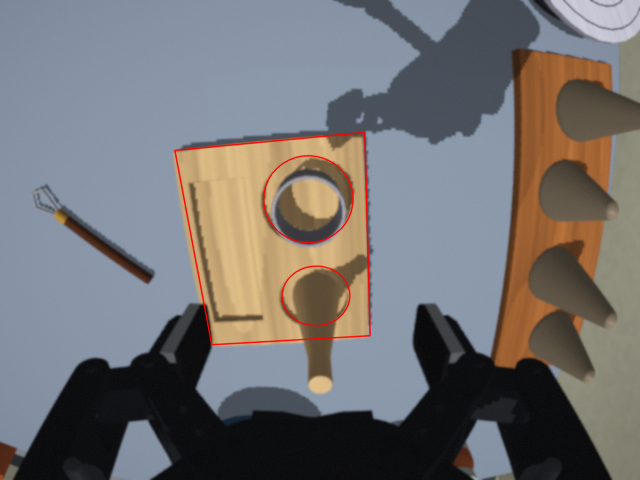

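{"method": "play_rows", "body": {"slide": [[3,0,0],[6,0,0],[9,0,0],[12,0,0],[15,0,0],[18,0,0],[21,0.2,0],[24,0.3,0],[26,0.3,1],[28.2,0.3,1],[28.2,0.3,1],[28.2,0.3,1]], "delta_rot": [[0,0,0.12],[0,0,0.24],[0,0,0.36],[0,0,0.48],[0,0,0.6],[0,0,0.72],[0,0,0.84],[0,0,0.96],[0,0,1.08],[0,0,1.2],[0.01,0,1.25],[0.01,-0.002,1.25]]}}

```text
time: 28.22
tool_pos: [0.5682, -0.0018, 0.2049]
tcp_rot: [-3.1, -0.503, 0.009]
wrist_force: [-0.7, -0.5, -0.1]
width: 1.001
```

```bash
python3 w.py w16 roller; python3 - <<'E'
from h import *
C=np.load("w16.npy").reshape(-1,3)
m=(np.hypot(C[:,0]-.57,C[:,1]+.003)<.075)&(C[:,2]>.02)&(C[:,2]<.04)
P=C[m];q=P[:,:2]-P[:,:2].mean(0);v=np.linalg.svd(q,full_matrices=0)[2][0]
print(m.sum(),P.mean(0),np.arctan2(v[1],v[0]),cv2.minAreaRect(P[:,:2].astype(np.float32)*1000),P[:,2].max())
E
python3 go.py .57 -.003 .022 .32
```

```text
roller [(array([317., 206.,  42., 148.]), 0.65)]
5291 [ 0.57332918 -0.00309611  0.03104484] -2.822441100543366 ((569.4691162109375, -4.5145263671875), (129.7422332763672, 32.718971252441406), 18.145565032958984) 0.03635293619408825
t 28.3 [ 0.569  -0.0031  0.206 ] [-3.1   -0.505  0.006] q [-0.05  0.09  1.87 -0.    1.19  1.2 ] w 1.0 F [ 0.6 -0.3  0.5]
[ 0.17  0.04 18.4 ] [-0.001  0.004  0.003]
```

View pics/w16.png

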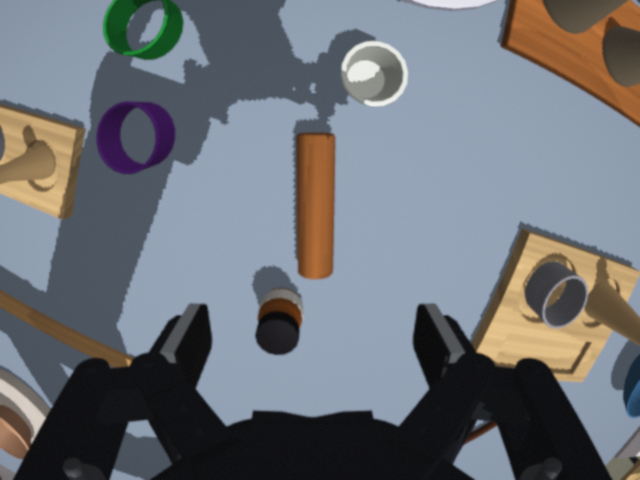

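```bash
python3 - <<'E'
from h import *
from scipy.spatial.transform import Rotation as R
for n in("w2","w9","w14","w16"):
    p=pickle.load(open(n+".pkl","rb"));st=p["st"];C=np.load(n+".npy").reshape(-1,3)
    t=R.from_rotvec(st["tcp_rot"]).inv().apply(C-st["tool_pos"])
    w=st["width"]*.0425
    for s in(1,-1):
        y=t[:,1]*s; m=(y>w+.001)&(y<w+.016)&(np.abs(t[:,0])<.016)&(t[:,2]>-.03)&(t[:,2]<.025)
        z=t[m,2];print(n,round(st["width"],2),s,m.sum(),np.percentile(z,[50,90,95,99]).round(4) if m.sum() else "")
E
```

```text
w2 0.2 1 1274 [-0.0154 -0.0017  0.0008  0.0218]
w2 0.2 -1 1179 [-0.015  -0.002   0.0004  0.0225]
w9 0.58 1 1969 [0.0147 0.0168 0.017  0.0174]
w9 0.58 -1 2048 [-0.0018  0.017   0.0172  0.0177]
w14 0.75 1 888 [-0.0183 -0.0072 -0.0053 -0.0028]
w14 0.75 -1 977 [-0.0184 -0.0071 -0.005  -0.0028]
w16 1.0 1 647 [-0.0213 -0.0131 -0.0119 -0.01  ]
w16 1.0 -1 617 [-0.0215 -0.0135 -0.0118 -0.0101]
```

{"method": "play_rows", "body": {"slide": [[0,0.1,4],[0,0.1,8],[0,0.1,12],[0,0.1,15],[0,0.1,17],[0,0.1,18.4],[0,0.1,18.8],[0,0.1,18.8],[0,0.1,18.8]], "delta_rot": [[0,0,0],[0,0,0],[0,0,0],[0,0,0],[0,0,0],[0,0,0],[0,0,0],[0,0,0],[0,0,0]]}}

```text
time: 29.07
tool_pos: [0.5688, -0.0047, 0.0182]
tcp_rot: [-3.1, -0.504, 0.006]
wrist_force: [0.0, 0.1, 0.4]
width: 1.002
```

```bash
python3 go.py .5695 -.004 .0175 .318
```

```text
t 29.1 [ 0.5688 -0.0047  0.0182] [-3.1   -0.504  0.006] q [-0.05  0.3   2.01 -0.    0.83  1.2 ] w 1.002 F [0.  0.1 0.4]
[ 0.09 -0.04  0.07] [-0.001  0.004  0.004]
```

{"method": "play_rows", "body": {"slide": [[0,0,0.1],[0,0,0.1],[0,0,0.1],[0,0,0.1],[0,0,0.1],[0,0,0.1],[0,0,0.1],[0,0,0.1],[0,0,0.1],[0,0,0.1]], "delta_rot": [[0,0,0],[0,0,0],[0,0,0],[0,0,0],[0,0,0],[0,0,0],[0,0,0],[0,0,0],[0,0,0],[0,0,0]], "hand": 0, "force": 40}}

```text
time: 29.9
tool_pos: [0.5696, -0.0047, 0.0183]
tcp_rot: [3.101, 0.505, -0.004]
wrist_force: [-0.7, -0.7, 6.2]
width: 0.381
```

{"method": "play_rows", "body": {"slide": [[0,0,-1],[0,0,-3],[0,0,-5],[0,0,-5],[0,0,-5]], "delta_rot": [[0,0,0],[0,0,0],[0,0,0],[0,0,0],[0,0,0]]}}

```text
time: 30.32
tool_pos: [0.571, -0.0047, 0.0699]
tcp_rot: [3.1, 0.505, 0.002]
wrist_force: [0.1, -1.2, -0.6]
width: 0.382
```

```bash
python3 w.py w17; python3 cam.py s5 scene 200 160 460 350; python3 go.py .4876 -.3382 .16 1.645
```

```text
scale 3.076923076923077
t 30.4 [ 0.5689 -0.0046  0.0676] [-3.101 -0.505  0.005] q [-0.05  0.23  1.98 -0.    0.93  1.2 ] w 0.382 F [ 0.3  0.4 -1.7]
[-18.33  29.05  -9.2 ] [-0.003  0.002 -1.322]
```

View pics/w17.png

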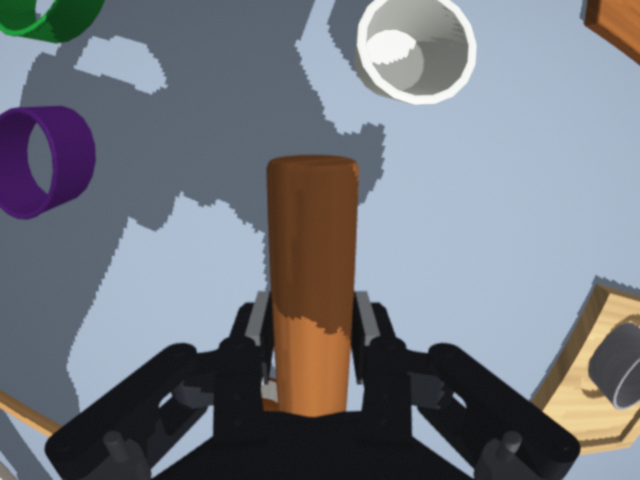

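View pics/s5.png

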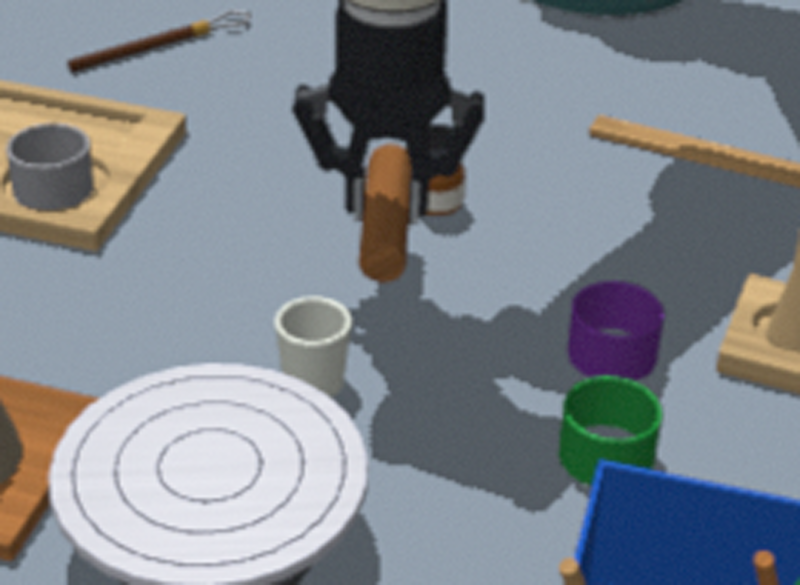

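{"method": "play_rows", "body": {"slide": [[0,0,-4],[0,0,-8],[0,0,-12],[-1.5,2.5,-15],[-3,5,-15],[-5,8,-15],[-7,11,-15],[-9,14,-15],[-11,17,-15],[-13,20.5,-15],[-15,24,-15],[-17,27,-15]], "delta_rot": [[0,0,0],[0,0,0],[0,0,-0.1],[0,0,-0.22],[0,0,-0.34],[0,0,-0.46],[0,0,-0.58],[0,0,-0.7],[0,0,-0.82],[0,0,-0.94],[0,0,-1.06],[0,0,-1.18]]}}

```text
time: 31.42
tool_pos: [0.4929, -0.3145, 0.2161]
tcp_rot: [-2.295, -2.138, 0.005]
wrist_force: [1.4, -0.2, -0.0]
width: 0.378
```

```bash
python3 go.py .4876 -.3382 .2 1.645
```

```text
t 31.4 [ 0.4929 -0.3145  0.2161] [-2.295 -2.138  0.005] q [-0.61  0.11  1.82 -0.    1.21 -0.54] w 0.378 F [ 1.4 -0.2 -0. ]
[-2.4  -0.35  1.61] [-0.006 -0.001 -0.145]
```

{"method": "play_rows", "body": {"slide": [[-2.4,-0.3,0],[-2.4,-0.3,1],[-2.4,-0.3,2],[-2.4,-0.3,2],[-2.4,-0.3,2]], "delta_rot": [[0,0,-0.1],[0,0,-0.14],[0,0,-0.14],[0,0,-0.14],[0,0,-0.14]]}}

```text
time: 31.83
tool_pos: [0.487, -0.3365, 0.1936]
tcp_rot: [-2.137, -2.289, 0.005]
wrist_force: [-0.8, -0.3, -1.4]
width: 0.379
```

```bash
python3 w.py w18;  python3 - <<'E'
from h import *
p=pickle.load(open("w18.pkl","rb"));o=overlay(p,cv2.imread("pics/w18.png"),TL,*LA,wproj)
q=np.array([wproj(p,(*tw(TL,-.05+a*.027,b*.076),.018)) for a,b in((1,1),(1,-1),(-1,-1),(-1,1))]);cv2.polylines(o,[np.round(q).astype(int)],True,(0,255,0),1)
cv2.imwrite("pics/w18o.png",o)
E
python3 cam.py s6 scene 130 120 400 320;python3 go.py .4876 -.3382 .027 1.645
```

```text
scale 2.962962962962963
t 31.9 [ 0.4882 -0.3371  0.1956] [-2.139 -2.293  0.005] q [-0.64  0.15  1.83 -0.    1.17 -0.71] w 0.383 F [ 0.4 -0.9 -0.8]
[-0.15  0.04 16.86] [-0.006 -0.003 -0.005]
```

View pics/w18o.png

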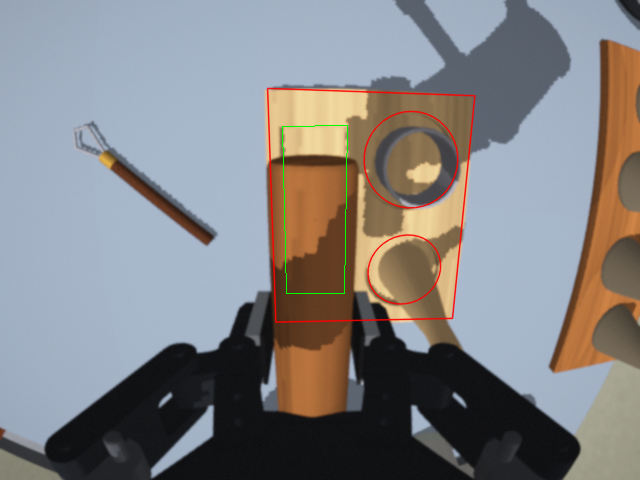

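View pics/s6.png

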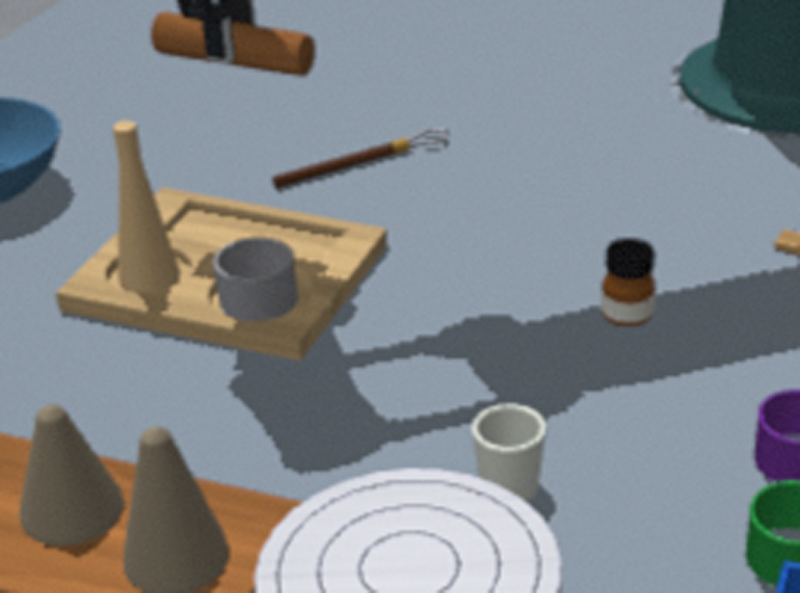

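{"method": "play_rows", "body": {"slide": [[-0.1,0,3.5],[-0.1,0,7],[-0.1,0,10.5],[-0.1,0,13],[-0.1,0,15],[-0.1,0,16],[-0.1,0,16.5],[-0.1,0,16.8],[-0.1,0,16.8],[-0.1,0,16.8]], "delta_rot": [[0,0,0],[0,0,0],[0,0,0],[0,0,0],[0,0,0],[0,0,0],[0,0,0],[0,0,0],[0,0,0],[0,0,0]]}}

```text
time: 32.77
tool_pos: [0.4885, -0.3384, 0.0292]
tcp_rot: [-2.14, -2.295, 0.004]
wrist_force: [-0.2, -0.9, -0.9]
width: 0.38
```

```bash
python3 go.py .4876 -.3382 .027 1.645;python3 cam.py s7 scene 130 120 400 320
```

```text
t 32.8 [ 0.4885 -0.3384  0.0292] [-2.14  -2.295  0.004] q [-0.65  0.33  1.95 -0.    0.87 -0.71] w 0.38 F [-0.2 -0.9 -0.9]
[ 0.03 -0.09  0.22] [-0.004 -0.001 -0.004]
scale 2.962962962962963
```

View pics/s7.png

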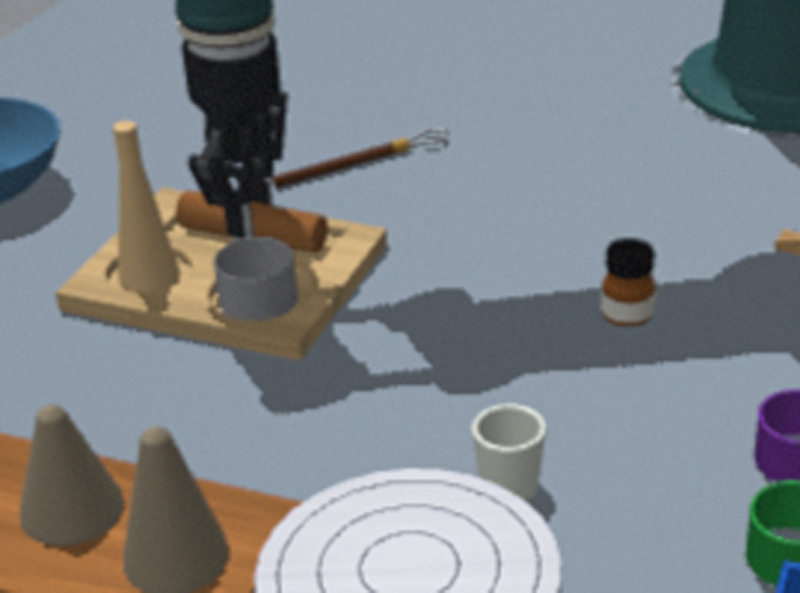

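{"method": "play_rows", "body": {"slide": [[0,0,0.1],[0,0,0.2],[0,0,0.2],[0,0,0.2]], "delta_rot": [[0,0,0],[0,0,0],[0,0,0],[0,0,0]]}}

```text
time: 33.15
tool_pos: [0.4886, -0.3387, 0.0277]
tcp_rot: [-2.141, -2.296, 0.004]
wrist_force: [0.6, 0.4, -1.4]
width: 0.378
```

{"method": "play_rows", "body": {"slide": [[0,0,0.1],[0,0,0.15],[0,0,0.15],[0,0,0.15]], "delta_rot": [[0,0,0],[0,0,0],[0,0,0],[0,0,0]]}}

```text
time: 33.48
tool_pos: [0.4887, -0.3388, 0.0273]
tcp_rot: [-2.141, -2.295, 0.004]
wrist_force: [-3.4, 2.2, 5.6]
width: 0.38
```

Contact. Release with a modest opening, then rise.

{"method": "play_rows", "body": {"slide": [[0,0,0],[0,0,0],[0,0,0],[0,0,0],[0,0,0],[0,0,0]], "delta_rot": [[0,0,0],[0,0,0],[0,0,0],[0,0,0],[0,0,0],[0,0,0]], "hand": 0.58}}

```text
time: 33.98
tool_pos: [0.4886, -0.3387, 0.0271]
tcp_rot: [-2.141, -2.295, 0.004]
wrist_force: [1.2, 0.3, -0.6]
width: 0.579
```

{"method": "play_rows", "body": {"slide": [[0,0,-2],[0,0,-4],[0,0,-7],[0,0,-11],[0,0,-15],[0,0,-19],[0,0,-23],[0,0,-23],[0,0,-23]], "delta_rot": [[0,0,0],[0,0,0],[0,0,0],[0,0,0],[0,0,0],[0,0,0],[0,0,0],[0,0,0],[0,0,0]]}}

```text
time: 34.73
tool_pos: [0.4914, -0.3401, 0.2615]
tcp_rot: [2.139, 2.294, -0.003]
wrist_force: [0.4, 0.7, -0.8]
width: 0.578
```

{"method": "play_rows", "body": {"slide": [[0,-4,0],[0,-8,0],[0,-10,0],[0,-10,0]], "delta_rot": [[0,0,0],[0,0,0],[0,0,0],[0,0,0]]}}

```text
time: 35.07
tool_pos: [0.3872, -0.3462, 0.2588]
tcp_rot: [-2.145, -2.295, 0.005]
wrist_force: [-0.8, -0.1, -0.4]
width: 0.577
```

```bash
python3 w.py w19;  python3 - <<'E'
from h import *
p=pickle.load(open("w19.pkl","rb"));o=overlay(p,cv2.imread("pics/w19.png"),TL,*LA,wproj)
q=np.array([wproj(p,(*tw(TL,-.05+a*.027,b*.076),.018)) for a,b in((1,1),(1,-1),(-1,-1),(-1,1))]);cv2.polylines(o,[np.round(q).astype(int)],True,(0,255,0),1)
cv2.imwrite("pics/w19o.png",o)
E
python3 cam.py s8 scene 130 130 550 340;python3 cam.py t8 top 90 160 570 350
python3 - <<'E'
from h import *
from scipy.optimize import least_squares
def loc(T,P):
    d=P[:,:2]-np.array(T[:2]);c,s=np.cos(T[2]),np.sin(T[2]);return np.c_[d[:,0]*c+d[:,1]*s,-d[:,0]*s+d[:,1]*c,P[:,2]]
for n in("t8","s8"):
    p=pickle.load(open(n+".pkl","rb"));C=cloud(p).reshape(-1,3);C=C[np.isfinite(C[:,0])]
    for nm,T,x,y,z0,z1,r,rad in(("tall",TL,.033,-.054,.12,.16,.03,.009),("cutL",TL,.033,.048,.042,.06,.05,.0302),("short",TS,0,-.05,.075,.11,.03,.009),("cutS",TS,0,.043,.042,.06,.04,.0234)):
        L=loc(T,C);m=(np.hypot(L[:,0]-x,L[:,1]-y)<r)&(L[:,2]>z0)&(L[:,2]<z1);Q=L[m]
        print(n,nm,m.sum(),"err mm",((fitc(Q[:,:2],rad)-[x,y])*1000).round(1),"top z",np.percentile(Q[:,2],[50,95]).round(4))
    L=loc(TL,C);m=(abs(L[:,0]+.05)<.035)&(abs(L[:,1])<.09)&(L[:,2]>.026);Q=L[m];r=cv2.minAreaRect(Q[:,:2].astype(np.float32)*1000)
    print(n,"roller",m.sum(),r,np.percentile(Q[:,2],[95,99]))
E
python3 go.py .4 -.4 .3 1.6
```

```text
scale 1.9047619047619047
scale 1.6666666666666667
t8 tall 114 err mm [1.6 0.5] top z [0.1513 0.1576]
t8 cutL 198 err mm [ 1.  -1.5] top z [0.0519 0.0559]
t8 short 85 err mm [ 2. -0.] top z [0.1032 0.1077]
t8 cutS 156 err mm [ 1.  -1.9] top z [0.0508 0.056 ]
t8 roller 1211 ((-52.462791442871094, -10.489845275878906), (153.98464965820312, 69.35829162597656), 86.71371459960938) [0.61745928 0.62691222]
s8 tall 118 err mm [0.4 2. ] top z [0.1388 0.1522]
s8 cutL 199 err mm [2.  0.6] top z [0.0473 0.0515]
s8 short 124 err mm [1.4 1.2] top z [0.0934 0.1039]
s8 cutS 220 err mm [2.5 0.6] top z [0.0481 0.052 ]
s8 roller 581 ((-56.892032623291016, 3.4821548461914062), (56.20500946044922, 132.4606475830078), 0.39774492383003235) [0.35052134 0.35577487]
t 35.2 [ 0.3915 -0.3467  0.26  ] [ 2.141e+00  2.294e+00 -2.000e-03] q [-0.77 -0.04  1.9  -0.    1.28 -0.84] w 0.58 F [-0.4 -0.2 -0.4]
[-5.39  0.49 -3.98] [0.002 0.003 0.04 ]
```

View pics/w19o.png

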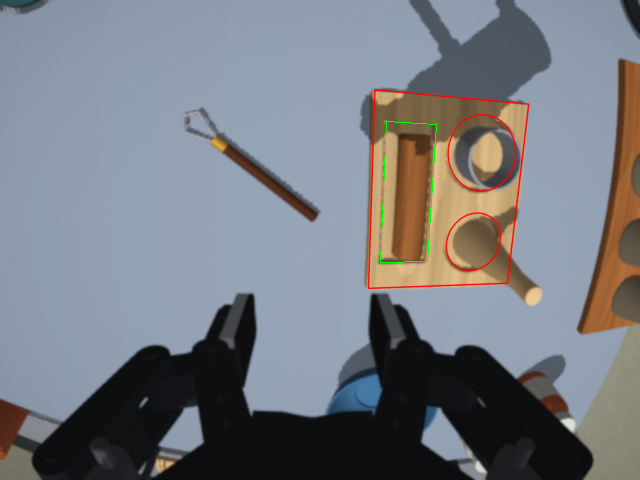

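View pics/s8.png

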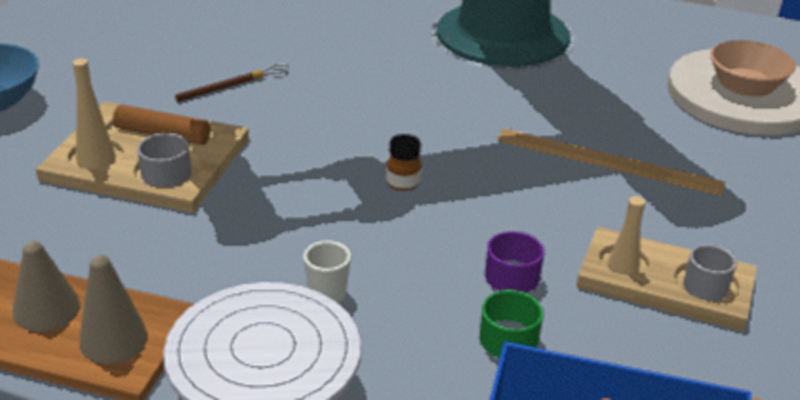

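```bash
python3 - <<'E'
from h import *
def loc(T,P):
    d=P[:,:2]-np.array(T[:2]);c,s=np.cos(T[2]),np.sin(T[2]);return np.c_[d[:,0]*c+d[:,1]*s,-d[:,0]*s+d[:,1]*c,P[:,2]]
for n in("w19","s8","t8"):
    C=np.load(n+".npy").reshape(-1,3) if n[0]=="w" else cloud(pickle.load(open(n+".pkl","rb"))).reshape(-1,3)
    C=C[np.isfinite(C[:,0])];L=loc(TL,C);m=(abs(L[:,0]+.05)<.035)&(abs(L[:,1])<.085)&(L[:,2]>.026)&(L[:,2]<.055);Q=L[m]
    if len(Q):print(n,m.sum(),cv2.minAreaRect(Q[:,:2].astype(np.float32)*1000),np.percentile(Q[:,2],[95,99]))
    h=Q[Q[:,2]>.036]
    if len(h): print(" ridge",np.median(h,0), "x slope",np.polyfit(h[:,1],h[:,0],1))
    m=(abs(L[:,0]+.05)<.026)&(abs(L[:,1])<.075)&(L[:,2]<.016); print(" floor z",np.median(L[m][:,2]) if m.sum() else None)
E
```

```text
w19 3944 ((-49.84553909301758, -0.06125640869140625), (130.0626220703125, 34.33722686767578), 89.62288665771484) [0.04375353 0.04448411]
 ridge [-0.05171825  0.00418938  0.0416966 ] x slope [ 0.00679391 -0.05112218]
 floor z 0.009662955868696407
s8 492 ((-42.829132080078125, 3.6081314086914062), (30.648313522338867, 132.4372100830078), 1.9677776098251343) [0.04297547 0.04431387]
 ridge [-0.04316032  0.00476634  0.04006905] x slope [ 0.0020352  -0.04357733]
 floor z -0.7496660688321414
t8 965 ((-48.70196533203125, -7.48321533203125), (147.55014038085938, 62.1937141418457), 86.71371459960938) [0.04685031 0.04898668]
 ridge [-0.04852866  0.00194122  0.04224362] x slope [ 0.00576644 -0.04849876]
 floor z 0.010399716436528372
```

```bash
python3 - <<'E'
from workcell import *
print(finish_job())
E
```

```text
the job is handed in; nothing more can be done
None
```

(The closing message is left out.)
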